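# Refit the guide roller on a microfilm reader

### The job

Refit the chrome guide roller on the half dismantled reader: take it off the magnetic strip and lower it into the two open bearing slots, keeping hold of it until both journals rest on the bottom. Then swing the steel keeper bail over it and press the bar down until it snaps under its spring catch and lies fully closed. Last, throw the film tension lever, which stands under the projection head, fully over to its other stop away from the roller, and leave the spanner, the lens hood and the lens cap where they are.

Things in the scene. Friction and masses are not known exactly. Their poses are not given: they have to be found in the camera images.
- reader: beige chassis of the reader, 300 (x) x 420 (y) x 98 mm high to its flat deck, fixed on the mat. Origin: centre of its underside; z up, x from its front edge to its back, y to the left seen from the front. Behind the gate stand a lamp house (x 75 to 135, y -55 to 95, 50 mm above the deck) and a spindle (x 95, y -110, 43 mm above the deck)
- head (a point): middle of the lower front edge of the beige projection head, 100 mm above the deck, at x -85, y 75 mm of the reader. The head is 115 (x, backwards) x 120 (y) x 70 mm high; its lens hangs below, down to 48 mm above the deck, 65 mm behind this edge. It is carried by a column at its left, 165 mm above the deck
- seat (a point): on the reader, centre of the guide roller when seated, 40 mm above the deck, at x -20, y -110 mm of the reader; axes as the reader, the roller's axis along x. Two 6 mm steel side plates, 62 mm apart inside; each has a vertical slot 10 mm wide, flared to 22 mm at its mouth 12 mm above this point. Posts on the plates: hinge ears at y -40 to -28, 15 mm above; bar rests at y 25 to 35, 5 mm above
- roller: loose chrome guide roller, about 120 g: drum 24 mm in diameter, 54 mm long, with a journal 8 mm in diameter standing out 19 mm at each end, 92 mm in all. Origin: its centre; x along its axis (either end may go either way). At the start it lies in the groove on top of the magnetic strip, axis along the strip, centre 25 mm above the strip's underside
- strip: magnetic tool strip fixed flat on the mat, 340 (x) x 30 (y) x 14 mm high, two steel rails along it with a 10 mm groove between. Origin: centre of its underside; x along it. It grips so lightly that things simply lift off
- bail (a joint): keeper bail of the roller station, a steel frame hinged along the reader's x: 0 = closed, bar under the catch; grows as the bar rises from the left and falls over to the right, stop at 2.75; starts at 2.2 to 2.65 rad. A friction hinge (under 1 N at the bar): it stays where it is left. At about 0.1 rad the bar meets the catch's nose; a downward press of some 5 to 10 N snaps it home to 0
- bail_bar (a point): middle of the bail's cross bar: a rod 8 mm in diameter along the reader's x, 76 mm free between the frame's arms, with a sleeve 12 mm in diameter and 30 mm long round this point. It runs on a radius of 64 mm about the hinge
- bail_hinge (a point): middle of the bail's hinge axis, at y -34, z +9.5 mm of the seat; same axes as the reader. With the bail closed the bar lies 64 mm to the left (+y) of this point at the same height. The spring catch is a 50 mm leaf standing beside the bar's far end (x 46 to 54, y 64 to 77 mm from this point, 11 mm above it)
- lever (a joint): film tension lever, hinged along the reader's x: 0 = released, leaning 0.6 rad to the right (towards the roller); 1.2 rad = tension on, leaning 0.6 rad to the left, at its stop. Starts at 0 to 0.25. Friction holds it where it is left; 2 to 3 N at the knob moves it. It lifts a small tension arm beside the gate
- lever_knob (a point): centre of the steel ball, 16 mm in diameter, atop the lever, 46 mm from its pivot; below it the lever is a flat steel bar 10 (x) x 5 mm. The head's front face is right above the knob, its underside 40 mm above the upright knob's centre: a vertical tool strikes the head, one leaning back 30 to 45 degrees towards the reader's front reaches the lever
- lever_pivot (a point): pivot of the lever, 14 mm above the deck, at x -85, y 75 mm of the reader; same axes as the reader
- spanner: bystander: small steel spanner, 110 mm long, lying across the strip. Origin at the middle of its underside
- hood: bystander: black lens hood, a tube 52 mm across and 34 mm high, standing on the strip. Origin at the centre of its underside
- cap: bystander: black lens cap, 40 mm across and 11 mm high, lying on the deck in front of the roller station. Origin at the centre of its underside
Not all that is in view belongs to the job. What is meant by the roller is not brown, and is the smaller of those in its own colour.

How it is judged:
By the outcome, as a careful person would: the job done as asked, in the order asked, and still so for the second after the job is handed in, with the robot touching nothing.
It also fails if it takes over 72 s, if anything falls off the work surface, if the arm or the gripper's body presses on something with over 40 N, if the wrist force passes 120 N, or if a joint passes its speed limit or range.

### The arm

A 7-joint arm with a two-finger parallel gripper is mounted at the origin on the work surface. World frame = base frame: x ahead of the robot, y to its left, z up, the work surface at z = 0. Lengths are in m, angles in degrees, forces in N, time in s.
With the tool pointing down it reaches from about 0.4 to 0.9 m from the base axis. Payload 5.6 kg.
Tool frame: the origin (TCP) lies between the finger pads; the fingertips stand 19 mm ahead of it and the grasp point (between the pads) is the TCP; z points along the fingers, y is the direction in which the jaws open and shut (so a half turn about z gives the same grasp; the last joint's range is limited). The gripper opens to 92 mm and grips with 3 to 60 N. Pads are 20 mm wide; open, the fingers measure 128 mm over their backs; the gripper's body (75 mm by 189 mm) begins 69 mm behind the grasp point.
Start: joints at [-67.494, 26.786, -0.665, 91.828, 0.344, 61.387, -3.226], TCP at [0.274, 0.589, 0.234] pointing down, gripper open.
Joint ranges: [-144.91, 144.91], [-17.63, 115.5], [-89.93, 88.59], [15.96, 139.68], [-74.01, 254.01], [8.47, 105.57], [-167.45, 167.45]. Speed limits (degrees/s): [147.25, 147.25, 180, 180, 180, 180, 180].

### API

Orientations are given as [roll, pitch, yaw] about the fixed x, y, z axes, in that order (R = Rz(yaw) Ry(pitch) Rx(roll)).
In Python, from plant import r gives the robot as it stands. The module is installed in compiled form; this text tells all that it offers.
- The arm moves only by the tool play_rows, never from a script. Its argument "moves" is a list of rows, each an object with "gripper": the closure, from -1 (fully open) to 1 (shut), so that 0 is half open; "dp": the shift along the tool's x, y, z in mm, a list of three; "rot": the turn, a rotation vector about the tool's x, y, z in rad, a list of three. A call has 1 to 20 rows; each row shifts and turns the commanded pose from where the row before left it, along the tool's axes as they then stand; what a row does not reach is not made up. A row lasts 1/12 s, in which the tool goes at most 41.7 mm and 7.16 degrees, less where a joint would pass 70% of its speed; a pose out of reach is approached as far as the arm can. A call is refused whole if a number of a shift passes 41.7 or a number of a turn 0.125, either way. A call with a gripper value outside its range is refused whole. The fingers move at their own pace and stop on an object; "squeeze" is the grip in N (left out, the last holds). Time passes only in rows, so rows that do not move let the fingers close. It gives the time, the measured TCP pose, the force and the opening at its end, in the units of the state.
- r.state(): the state, without advancing time (a new reading comes with each control period).
- r.grab_frame(name): name is "side" or "top"; returns (picture, depth): 384x512x3 uint8, blue, green, red; 384x512 float32, m along the optical axis (not along the pixel's ray), 0 where there is no reading.
- r.calibration(name): a dict with "mtx" (3x3 intrinsics, pixels), "R" (3x3) and "t" (3): a world point X has camera coordinates R X + t. Camera axes: x right, y down, z forward; pixel columns grow to the right and rows downward; lengths in m; the calibration is good to about 2 mm. A picture is of the moment at which its call begins. calibration takes no time and is no camera call.
- r.close_job(): hands the job in, once; it reports no verdict.
The state is a dict: "t": time; "joint_positions": joint angles; "qd": joint speeds; "effort": joint torques, N m; "eef_pos": TCP position; "eef_rot": TCP orientation; "ft_force": force on the tool from outside, world axes, zero at the start; "ft_torque": the same for the moment, N m; "finger_gap": finger opening in m.
Only numpy, scipy, OpenCV 4.12 (cv2) and the standard library are available. Lean on these libraries where they do the work, as an engineer would, in place of code of your own. Each camera call takes 0.05 s, during which the arm holds its last target.

## Working session

There is one attempt and no reset: what is moved stays moved. The work goes in short steps, Python scripts to look and compute and a tool call to move; the robot and the scene stay as the last step left them, time stands still between calls to the robot, and variables do not carry over. Pictures are saved under pics/ and viewed, and the job is handed in when it is done.

Besides the shell and the picture viewer there is one more tool, called as name(argument=value, ...), one argument or row to a line, values as JSON. play_rows: Moves the arm, as the interface text tells. Its arguments: {"type":"object","properties":{"moves":{"type":"array"},"squeeze":{"type":"number"}},"required":["moves"]}

```bash
mkdir -p pics; ls; python3 - <<'E'
from plant import r
import cv2,numpy as np
s=r.state();print(s)
for n in("side","top"):
    p,d=r.grab_frame(n);cv2.imwrite(f"pics/{n}0.png",p);np.save(f"{n}0.npy",d)
    c=r.calibration(n);print(n,c)
E
```

```text
pics
{'t': 0.0, 'joint_positions': array([-67.49526228,  26.8367737 ,  -0.66565379,  91.8802722 ,
         0.34323881,  61.38687239,  -3.22465279]), 'qd': array([ 0.00433597, -0.03826919, -0.02483085,  0.04265129,  0.13198611,
       -0.01834459,  0.07127524]), 'effort': array([ 5.84815589e-04, -5.20573032e+01, -1.16299011e-02, -2.43739593e+01,
       -5.65842481e-02,  1.72692019e-02,  1.62397068e-04]), 'eef_pos': array([0.27419631, 0.58872852, 0.23263625]), 'eef_rot': array([-1.79898262e+02,  6.25541115e-03,  1.55029492e+02]), 'ft_force': array([-0.71238511,  0.20444265, -0.61574536]), 'ft_torque': array([-0.02193766, -0.01401555, -0.0104175 ]), 'finger_gap': 0.09210252362823165}
side {'mtx': array([[494.09451879,   0.        , 255.52416666],
       [  0.        , 494.09451879, 194.50930843],
       [  0.        ,   0.        ,   1.        ]]), 'R': array([[ 0.68791269, -0.72558848,  0.01724768],
       [-0.46758612, -0.46123178, -0.75407458],
       [ 0.55510301,  0.5106727 , -0.65656229]]), 't': array([-0.54439406,  0.27141622,  1.51310826])}
top {'mtx': array([[365.92695601,   0.        , 257.35474248],
       [  0.        , 365.92695601, 192.17869058],
       [  0.        ,   0.        ,   1.        ]]), 'R': array([[-0.00689824, -0.99991654,  0.01092385],
       [-0.99632505,  0.00593998, -0.08544656],
       [ 0.08537454, -0.01147314, -0.99628287]]), 't': array([-0.21580572,  0.56214917,  1.16071943])}
```

View pics/side0.png

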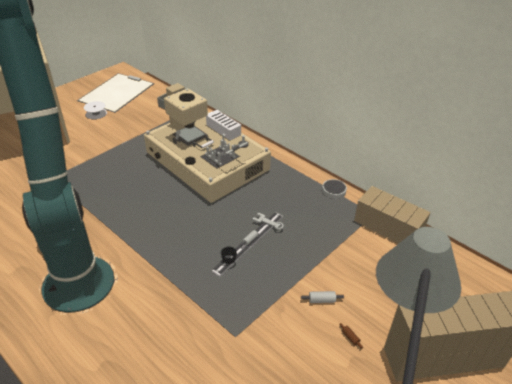

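View pics/top0.png

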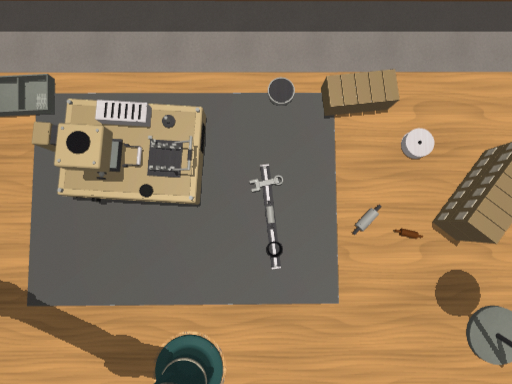

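Candidates for the roller:
- Chrome roller on the strip: top (270,214), side (250,238).
- Larger chrome roller on the wood: top (367,219), side (322,298).
- Brown one: top (408,234), side (350,336).

I choose the smaller chrome one on the strip, and will check it in a close crop.

```bash
python3 - <<'E'
import cv2,numpy as np
t=cv2.imread("pics/top0.png");s=cv2.imread("pics/side0.png")
cv2.imwrite("pics/c1.png",np.hstack([cv2.resize(t[150:280,230:330],None,fx=4,fy=4,interpolation=2),cv2.resize(s[200:290,205:300],(400,520),interpolation=2)])[:600])
cv2.imwrite("pics/c2.png",cv2.resize(t[90:215,25:215],None,fx=4.2,fy=4.2,interpolation=2))
cv2.imwrite("pics/c3.png",cv2.resize(s[75:205,135:280],None,fx=4.6,fy=4.6,interpolation=2)[:600])
E
```

```text
(no output)
```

View pics/c1.png

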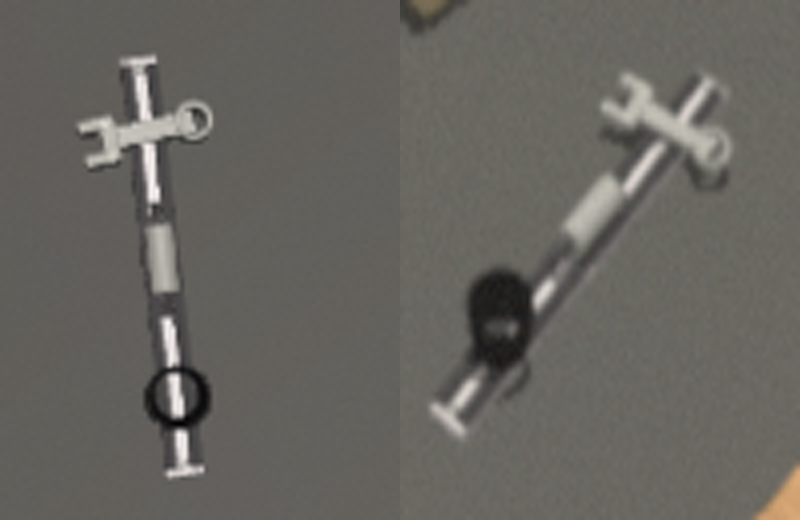

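View pics/c2.png

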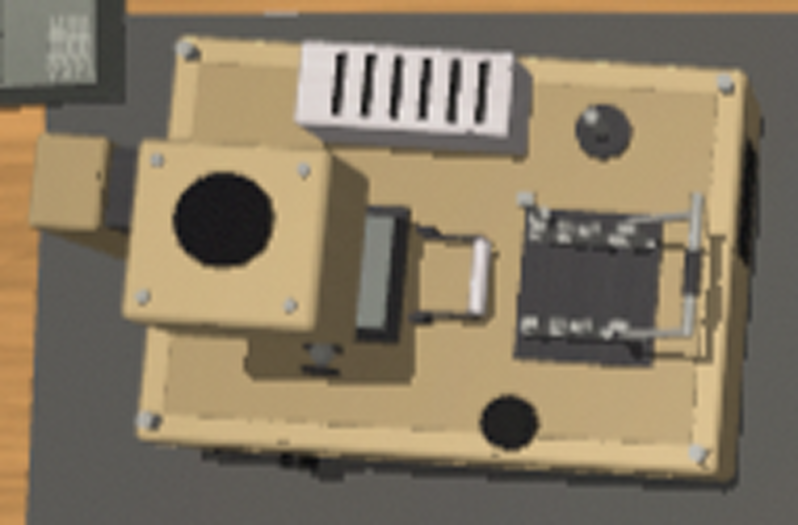

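View pics/c3.png

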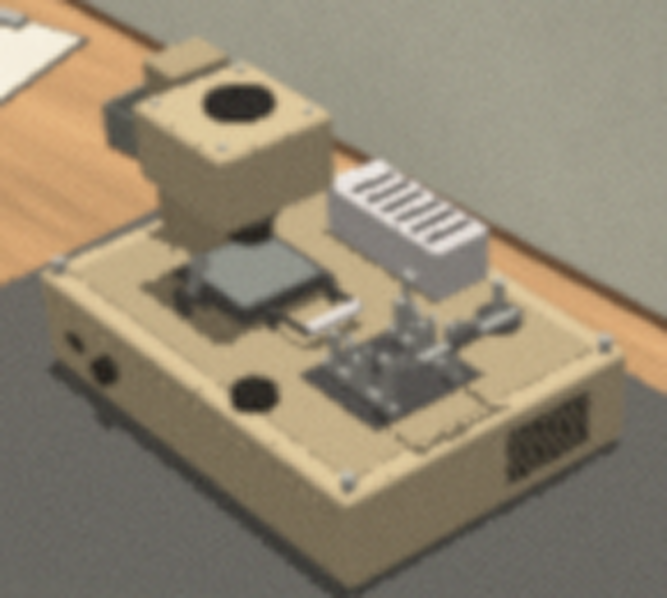

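The crop shows the smaller chrome roller lying in the strip's groove, at top (270,214) and side (250,238). The hood is on one side at top (274,249) and the spanner on the other at top (266,183). That confirms the choice. Next I'll measure the poses.

```bash
cat > h.py <<'E'
import numpy as np,cv2
from plant import r
def cloud(n,d):
    c=r.calibration(n);K,R,t=c["mtx"],c["R"],c["t"]
    v,u=np.indices(d.shape)
    P=np.stack([(u-K[0,2])/K[0,0]*d,(v-K[1,2])/K[1,1]*d,d],-1)
    return (P-t)@R
def ray(n,u,v,z):
    c=r.calibration(n);K,R,t=c["mtx"],c["R"],c["t"]
    o=-R.T@t;dd=R.T@np.array([(u-K[0,2])/K[0,0],(v-K[1,2])/K[1,1],1.])
    return o+dd*(z-o[2])/dd[2]
def proj(n,X):
    c=r.calibration(n);p=c["mtx"]@(c["R"]@np.asarray(X)+c["t"]);return p[:2]/p[2]
E
python3 - <<'E'
from h import *
p=cv2.imread("pics/top0.png");d=np.load("top0.npy");W=cloud("top",d)
print("mat z",np.median(W[230:290,100:200,2]), "deck z",np.median(W[180:190,160:190,2]))
m=(abs(W[...,2]-0.098)<.008); m[:, :28]=0;m[:,215:]=0;m[:85]=0;m[215:]=0
m=m.astype(np.uint8);m=cv2.morphologyEx(m,cv2.MORPH_CLOSE,np.ones((9,9)))
n,l,st,_=cv2.connectedComponentsWithStats(m);k=1+np.argmax(st[1:,4]);print(st[k])
pts=np.argwhere(l==k)
XY=np.array([ray("top",u,v,.098)[:2] for v,u in pts],np.float32)
print(cv2.minAreaRect(XY*1000))
c=(np.array([[188,50],[727,85],[148,420],[698,457]])+.5)/4.2+[25-.5,90-.5]
for u,v in c:print("screw",ray("top",u,v,.1))
# beige edges via colour
# strip / roller
for n,ps,z in (("top",[(138,62),(184,471)],.014),("top",[(162,258)],.030),):
    for a,b in ps: print(n,ray(n,(a+.5)/4+229.5,(b+.5)/4+149.5,z))
hsv=cv2.cvtColor(p,cv2.COLOR_BGR2HSV)
roi=p[195:235,255:290].astype(int);print(p[205:225:2,262:280].mean(-1).astype(int))
print((W[205:225:2,262:280,2]*1000).astype(int))
E
```

```text
mat z 0.003356929753675693 deck z 0.10237732251822675
[  58   99  145  104 9331]Traceback (most recent call last):
  File "<stdin>", line 8, in <module>
  File "h.py", line 9, in ray
    c=r.calibration(n);K,R,t=c["mtx"],c["R"],c["t"]
ValueError: time passes only in moves, steps and waits
```

```bash
python3 - <<'E'
from plant import r
import pickle;pickle.dump({n:r.calibration(n) for n in("side","top")},open("cal.pkl","wb"))
E
sed -i 's/r.calibration(n)/CAL[n]/; s/^from plant import r/from plant import r\nimport pickle;CAL=pickle.load(open("cal.pkl","rb"))/' h.py
python3 - <<'E'
from h import *
p=cv2.imread("pics/top0.png");d=np.load("top0.npy");W=cloud("top",d)
m=(abs(W[...,2]-0.101)<.008); m[:, :28]=0;m[:,215:]=0;m[:85]=0;m[215:]=0
m=m.astype(np.uint8);m=cv2.morphologyEx(m,cv2.MORPH_CLOSE,np.ones((9,9)))
n,l,st,_=cv2.connectedComponentsWithStats(m);k=1+np.argmax(st[1:,4]);print(st[k])
pts=np.argwhere(l==k)
XY=np.array([ray("top",u,v,.098)[:2] for v,u in pts],np.float32)
print(cv2.minAreaRect(XY*1000))
c=(np.array([[188,50],[727,85],[148,420],[698,457]])+.5)/4.2+[25-.5,90-.5]
for u,v in c:print("screw",ray("top",u,v,.1))
for n,ps,z in (("top",[(138,62),(184,471)],.014),("top",[(162,258)],.030),):
    for a,b in ps: print(n,ray(n,(a+.5)/4+229.5,(b+.5)/4+149.5,z))
print(p[205:225:2,262:280].mean(-1).astype(int))
print((W[205:225:2,262:280,2]*1000).astype(int))
E
```

```text
[  58   99  145  104 9541]
((685.7741088867188, 167.7382354736328), (420.2514953613281, 299.5356140136719), 86.2329330444336)
screw [0.83840649 0.35925926 0.1       ]
screw [ 0.81074519 -0.03601889  0.1       ]
screw [0.56565736 0.37783169 0.1       ]
screw [ 0.53656613 -0.01708643  0.1       ]
top [ 0.65100289 -0.24246075  0.014     ]
top [ 0.31858267 -0.27664682  0.014     ]
top [ 0.48933478 -0.25990142  0.03      ]
[[ 94  91  78  76  78  87  83  91  86 100  88  77  94  95  94  95  94  95]
 [ 94  94  91  81 115 142 163 181 178 161 136  84  90  95  94  95  95  94]
 [ 93  95  91  72  92 137 158 179 181 164 141 101  85  95  95  94  94  93]
 [ 94  93  91  70  79 133 154 175 185 167 149 123  85  95  94  95  94  93]
 [ 94  93  92  66  86 133 152 172 184 169 151 129  78  94  94  95  95  95]
 [ 94  93  90  60  82 123 148 169 181 171 155 129  78  93  94  95  94  96]
 [ 94  94  94  91  75 109 145 165 178 176 159 133  77  86  94  94  96  94]
 [ 93  94  94  91  78  83 144 162 175 180 161 140 103  80  94  95  95  95]
 [ 93  94  94  91  68  76 139 160 171 181 165 147 120  74  95  95  95  95]
 [ 
[... 323 characters left out ...]
2    7    1
     0    2    4    1]
 [   4    1    5   12   33   34   37   38   37   43   39   31   16    5
     5   -1    0    3]
 [   1    9    2    6   17   35   38   37   34   41   37   34   19   -3
     3    1    0    4]
 [   7    5    5    6   20   36   37   35   40   36   38   39   19    5
     3    5    3    3]
 [   0    4    3    1   18   39   39   39   41   38   40   36   30   -2
     2    2    2    4]
 [   2    2    3    2   15   29   37   37   38   39   40   38   31   17
     0    7    0    0]
 [   0    1    0    3   13   14   32   37   36   37   38   38   35   17
     1    7    2    1]
 [   2    4    2    0    0   15   33   39   31   33   29   19   18   15
     5    0   -1    3]]
```

```bash
python3 - <<'E'
from h import *
def tri(pt,ps):
    P=[CAL[n]["mtx"]@np.c_[CAL[n]["R"],CAL[n]["t"]] for n in("top","side")]
    X=cv2.triangulatePoints(P[0],P[1],np.array(pt,float).reshape(2,1),np.array(ps,float).reshape(2,1)).ravel();X=X[:3]/X[3]
    return X*1000,proj("top",X)-pt,proj("side",X)-ps
T=lambda a,b:((a+.5)/4.2+24.5,(b+.5)/4.2+89.5)
S=lambda a,b:((a+.5)/4.6+134.5,(b+.5)/4.6+74.5)
C=lambda a,b:((a+.5)/4+229.5,(b+.5)/4+149.5)
D=lambda a,b:((a+.5)/(400/95)+204.5,(b+.5)/(520/90)+199.5)
for nm,a,b in (("scrFL",T(148,420),S(57,263)),("scrFR",T(698,457),S(347,482)),("scrBR",T(727,85),S(604,345)),("stripN",C(184,471),D(448,415)),("stripF",C(138,62),D(707,84)),("roller",C(162,258),D(592,213))):
    print(nm,*[np.round(x,1) for x in tri(a,b)])
for n in("top","side"):
    d=np.load(n+"0.npy");W=cloud(n,d)
    for nm,X in(("mat",(.45,.1,.003)),("wood",(.45,-.55,0)),("deckR",(.58,.05,.1)),("deckF",(.56,.2,.1))):
        u,v=proj(n,X).round().astype(int);q=W[v-3:v+4,u-3:u+4,2];print(n,nm,(u,v),np.round(np.median(q)*1000,1))
# bail bar: points to the right of station
W=cloud("top",np.load("top0.npy"))
yaw=np.radians(-4);c=np.array([.687,.169]);Rr=np.array([[np.cos(yaw),-np.sin(yaw)],[np.sin(yaw),np.cos(yaw)]])
L=(W[...,:2]-c)@Rr; H=W[...,2]-.101
for nm,(x0,x1,y0,y1) in {"stat":(-75,35,-215,-60)}.items():
    m=(L[...,0]>x0/1e3)&(L[...,0]<x1/1e3)&(L[...,1]>y0/1e3)&(L[...,1]<y1/1e3)&(H>.055)
    for v,u in np.argwhere(m):print((u,v),np.round(L[v,u]*1000),round(H[v,u]*1000),end=' ')
E
```

```text
scrFL [563.6 374.3 108.8] [-0.4  0.4] [0.2 0. ]
scrFR [536.4 -19.1 109.2] [ 0.2 -0.2] [-0.1 -0. ]
scrBR [807.9 -36.6 107.1] [-0.2  0.2] [ 0.1 -0. ]
stripN [ 429.5 -440.9   83.2] [ 54.6 -34.5] [-31.2  -6. ]
stripF [ 776.6 -422.7   56.2] [ 56.1 -41.1] [-30.1  -1.8]
roller [ 604.1 -432.8   91.3] [ 56.7 -38.2] [-30.8  -4.2]
top mat (np.int64(160), np.int64(227)) 3.7
top wood (np.int64(358), np.int64(226)) 24.0
top deckR (np.int64(169), np.int64(184)) 102.2
top deckF (np.int64(119), np.int64(191)) 102.7
side mat (np.int64(172), np.int64(198)) 4.6
side wood (np.int64(310), np.int64(299)) 18.8
side deckR (np.int64(206), np.int64(167)) 102.6
side deckF (np.int64(175), np.int64(153)) 102.2
(np.int64(148), np.int64(136)) [ 32. -70.] 62 (np.int64(149), np.int64(136)) [ 32. -73.] 64 (np.int64(150), np.int64(136)) [ 33. -75.] 60 (np.int64(151), np.int64(136)) [ 32. -78.] 62 (np.int64(190), np.int64(136)) [  33. -196.] 90 (np.int64(191), np.int64(136)) [  34. -199.] 89 (np.int64(148), np.int64(137)) [ 29. -70.] 61 (np.int64(149), np.int64(137)) [ 30. -72.] 59 (np.int64(150), np.int64(137)) [ 30. -
[... 7887 characters left out ...]
int64(169)) [ -60. -200.] 87 (np.int64(173), np.int64(170)) [ -62. -149.] 59 (np.int64(174), np.int64(170)) [ -62. -152.] 58 (np.int64(175), np.int64(170)) [ -62. -156.] 62 (np.int64(176), np.int64(170)) [ -62. -158.] 62 (np.int64(177), np.int64(170)) [ -62. -162.] 66 (np.int64(178), np.int64(170)) [ -62. -166.] 68 (np.int64(179), np.int64(170)) [ -62. -168.] 67 (np.int64(180), np.int64(170)) [ -62. -171.] 66 (np.int64(181), np.int64(170)) [ -62. -174.] 68 (np.int64(182), np.int64(170)) [ -62. -178.] 72 (np.int64(183), np.int64(170)) [ -62. -180.] 71 (np.int64(184), np.int64(170)) [ -62. -184.] 74 (np.int64(185), np.int64(170)) [ -62. -186.] 74 (np.int64(186), np.int64(170)) [ -62. -190.] 80
```

```bash
cat >> h.py <<'E'
def tri(pt,ps):
    P=[CAL[n]["mtx"]@np.c_[CAL[n]["R"],CAL[n]["t"]] for n in("top","side")]
    X=cv2.triangulatePoints(P[0],P[1],np.array(pt,float).reshape(2,1),np.array(ps,float).reshape(2,1)).ravel();X=X[:3]/X[3]
    return X*1000,proj("top",X)-pt,proj("side",X)-ps
E
python3 - <<'E'
from h import *
C=lambda a,b:((a+.5)/4+229.5,(b+.5)/4+149.5)
D=lambda a,b:((a-400+.5)/(400/95)+204.5,(b+.5)/(520/90)+199.5)
for nm,a,b in (("stripN",C(184,471),D(448,415)),("stripF",C(138,62),D(707,84)),("roller",C(162,258),D(592,213))):
    print(nm,*[np.round(x,1) for x in tri(a,b)])
for n in("top","side"):
    W=cloud(n,np.load(n+"0.npy"))
    for nm,X in(("wood",(.30,-.55,0)),("wood2",(.45,-.45,0)),("wood3",(.6,-.48,0)),("mat",(.4,-.1,.003)),("mat2",(.55,-.15,.003)),("mat3",(.5,-.32,.003))):
        u,v=proj(n,X).round().astype(int);q=W[v-3:v+4,u-3:u+4,2];print(n,nm,(u,v),np.round(np.median(q)*1000,1))
# roller by mask in top and side
for n,(x0,x1,y0,y1) in (("top",(258,284,200,230)),("side",(238,265,225,250))):
    p=cv2.imread(f"pics/{n}0.png");g=p.mean(-1)
    W=cloud(n,np.load(n+"0.npy"));m=np.zeros(g.shape,np.uint8);m[y0:y1,x0:x1]=(g>120)[y0:y1,x0:x1]
    k,l,st,ce=cv2.connectedComponentsWithStats(m);i=1+np.argmax(st[1:,4]);print(n,st[i],ce[i],cv2.minAreaRect(np.argwhere(l==i)[:,::-1].astype(np.float32)))
    print(ray(n,*ce[i],.037), np.median(W[l==i],0))
E
```

```text
stripN [ 319.1 -277.2   13.8] [ 0.2 -0.2] [-0.1 -0. ]
stripF [ 650.2 -241.5   12.9] [-0.3  0.3] [ 0.2 -0. ]
roller [ 489.9 -260.4   31.8] [ 0.2 -0.2] [-0.1  0. ]
top wood (np.int64(359), np.int64(272)) -0.6
top wood2 (np.int64(328), np.int64(226)) 4.0
top wood3 (np.int64(336), np.int64(181)) 0.9
top mat (np.int64(221), np.int64(242)) 3.1
top mat2 (np.int64(236), np.int64(196)) 4.0
top mat3 (np.int64(288), np.int64(211)) 3.4
side wood (np.int64(277), np.int64(330)) 0.3
side wood2 (np.int64(285), np.int64(281)) 3.2
side wood3 (np.int64(322), np.int64(260)) 0.4
side mat (np.int64(198), np.int64(232)) 3.8
side mat2 (np.int64(239), np.int64(218)) 2.2
side mat3 (np.int64(265), np.int64(250)) 3.7
top [267 206   8  17 107] [270.07476636 214.18691589] ((270.054443359375, 214.04454040527344), (16.418113708496094, 6.467741966247559), 84.2894058227539)
[ 0.48896094 -0.25941722  0.037     ] [ 0.48944294 -0.25911676  0.03810128]
side [243 225  22  18 127] [253.08661417 234.20472441] ((254.1319580078125, 232.82156372070312), (7.07264518737793, 25.181053161621094), 52.43141174316406)
[ 0.50054936 -0.26374516  0.037     ] [ 0.4996026  -0.26083536  0.03612511]
```

play_rows(
  moves=[
    {"gripper": -0.4,"dp": [0,0,0],"rot": [0,0,0.125]},
    {"gripper": -0.4,"dp": [0,0,0],"rot": [0,0,0.125]},
    {"gripper": -0.4,"dp": [0,0,0],"rot": [0,0,0.125]},
    {"gripper": -0.4,"dp": [0,0,0],"rot": [0,0,0.125]},
    {"gripper": -0.4,"dp": [0,0,0],"rot": [0,0,0.125]},
    {"gripper": -0.4,"dp": [0,0,0],"rot": [0,0,0.125]},
    {"gripper": -0.4,"dp": [0,0,0],"rot": [0,0,0.125]},
    {"gripper": -0.4,"dp": [0,0,0],"rot": [0,0,0.125]},
    {"gripper": -0.4,"dp": [0,0,0],"rot": [0,0,0.125]},
    {"gripper": -0.4,"dp": [0,0,0],"rot": [0,0,0.125]},
    {"gripper": -0.4,"dp": [0,0,0],"rot": [0,0,0.125]},
    {"gripper": -0.4,"dp": [0,0,0],"rot": [0,0,0.125]},
    {"gripper": -0.4,"dp": [0,0,0],"rot": [0,0,0.125]},
    {"gripper": -0.4,"dp": [0,0,0],"rot": [0,0,0.125]},
    {"gripper": -0.4,"dp": [0,0,0],"rot": [0,0,0.125]},
    {"gripper": -0.4,"dp": [0,0,0],"rot": [0,0,0.125]},
    {"gripper": -0.4,"dp": [0,0,0],"rot": [0,0,0.125]},
    {"gripper": -0.4,"dp": [0,0,0],"rot": [0,0,0.125]},
    {"gripper": -0.4,"dp": [0,0,0],"rot": [0,0,0.125]},
    {"gripper": -0.4,"dp": [0,0,0],"rot": [0,0,0.125]},
  ],
  squeeze=20,
)

```text
t: 1.77
eef_pos: [0.2742, 0.589, 0.2331]
eef_rot: [180.0, 0.0, 11.4]
ft_force: [0.1, 0.2, -1.1]
finger_gap: 0.064
```

play_rows(
  moves=[
    {"gripper": -0.4,"dp": [0,0,0],"rot": [0,0,0.1]},
    {"gripper": -0.4,"dp": [5.7,39.4,0],"rot": [0,0,0]},
    {"gripper": -0.4,"dp": [5.7,39.4,0],"rot": [0,0,0]},
    {"gripper": -0.4,"dp": [5.7,39.4,0],"rot": [0,0,0]},
    {"gripper": -0.4,"dp": [5.7,39.4,0],"rot": [0,0,0]},
    {"gripper": -0.4,"dp": [5.7,39.4,0],"rot": [0,0,0]},
    {"gripper": -0.4,"dp": [5.7,39.4,0],"rot": [0,0,0]},
    {"gripper": -0.4,"dp": [5.7,39.4,0],"rot": [0,0,0]},
    {"gripper": -0.4,"dp": [5.7,39.4,0],"rot": [0,0,0]},
    {"gripper": -0.4,"dp": [5.7,39.4,0],"rot": [0,0,0]},
    {"gripper": -0.4,"dp": [5.7,39.4,0],"rot": [0,0,0]},
    {"gripper": -0.4,"dp": [5.7,39.4,0],"rot": [0,0,0]},
    {"gripper": -0.4,"dp": [5.7,39.4,0],"rot": [0,0,0]},
    {"gripper": -0.4,"dp": [5.7,39.4,0],"rot": [0,0,0]},
    {"gripper": -0.4,"dp": [5.7,39.4,0],"rot": [0,0,0]},
    {"gripper": -0.4,"dp": [5.7,39.4,0],"rot": [0,0,0]},
    {"gripper": -0.4,"dp": [5.7,39.4,0],"rot": [0,0,0]},
    {"gripper": -0.4,"dp": [5.7,39.4,0],"rot": [0,0,0]},
    {"gripper": -0.4,"dp": [5.7,39.4,0],"rot": [0,0,0]},
    {"gripper": -0.4,"dp": [5.7,39.4,0],"rot": [0,0,0]},
  ],
)

```text
t: 3.43
eef_pos: [0.4612, -0.1452, 0.2335]
eef_rot: [-180.0, -0.0, 6.1]
ft_force: [0.6, 1.0, -0.1]
finger_gap: 0.0644
```

play_rows(
  moves=[
    {"gripper": -0.4,"dp": [5.7,39.4,0],"rot": [0,0,0]},
    {"gripper": -0.4,"dp": [5.7,39.4,0],"rot": [0,0,0]},
    {"gripper": -0.4,"dp": [5.7,39.4,0],"rot": [0,0,0]},
    {"gripper": -0.4,"dp": [0,0,30],"rot": [0,0,0]},
    {"gripper": -0.4,"dp": [0,0,30],"rot": [0,0,0]},
    {"gripper": -0.4,"dp": [0,0,30],"rot": [0,0,0]},
    {"gripper": -0.4,"dp": [0,0,20],"rot": [0,0,0]},
    {"gripper": -0.4,"dp": [0,0,0],"rot": [0,0,0]},
    {"gripper": -0.4,"dp": [0,0,0],"rot": [0,0,0]},
  ],
)

```text
t: 4.18
eef_pos: [0.4899, -0.2595, 0.123]
eef_rot: [-180.0, 0.1, 6.0]
ft_force: [0.4, -0.7, 0.2]
finger_gap: 0.0639
```

play_rows(
  moves=[
    {"gripper": -0.4,"dp": [0,0,25],"rot": [0,0,0]},
    {"gripper": -0.4,"dp": [0,0,25],"rot": [0,0,0]},
    {"gripper": -0.4,"dp": [0,0,18],"rot": [0,0,0]},
    {"gripper": -0.4,"dp": [0,0,8],"rot": [0,0,0]},
    {"gripper": -0.4,"dp": [0,0,4],"rot": [0,0,0]},
    {"gripper": -0.4,"dp": [0,0,3],"rot": [0,0,0]},
    {"gripper": -0.4,"dp": [0,0,0],"rot": [0,0,0]},
    {"gripper": -0.4,"dp": [0,0,0],"rot": [0,0,0]},
  ],
)

```text
t: 4.85
eef_pos: [0.4914, -0.2598, 0.0417]
eef_rot: [180.0, -0.1, 6.1]
ft_force: [0.2, 0.1, 0.6]
finger_gap: 0.0642
```

```bash
python3 - <<'E'
from h import *
a,_=r.grab_frame("top");b,_=r.grab_frame("side")
cv2.imwrite("pics/g1.png",np.hstack([cv2.resize(a[160:270,220:320],None,fx=4,fy=4,interpolation=2),cv2.resize(b[190:300,200:300],None,fx=4,fy=4,interpolation=2)]))
print(r.state()["eef_pos"],r.state()["ft_force"])
E
```

```text
[ 0.49126831 -0.25972399  0.04155537] [0.13956077 1.05306798 0.17209733]
```

View pics/g1.png

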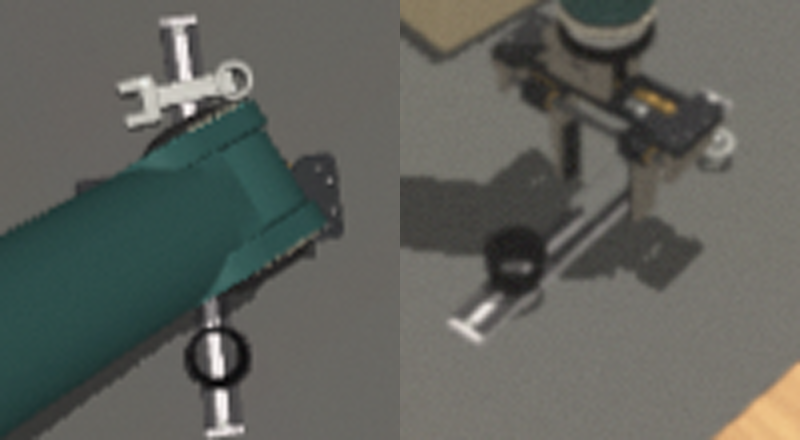

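The arm hides the top view. In the side view the open fingers straddle the strip at about (590,180) in the crop, clear of the hood at (515,258) and the spanner at (715,145). Now I'll lower the last 3 mm and grip.

play_rows(
  moves=[
    {"gripper": -0.4,"dp": [-1.5,0,1.5],"rot": [0,0,0]},
    {"gripper": -0.4,"dp": [0,0,1.5],"rot": [0,0,0]},
    {"gripper": -0.4,"dp": [0,0,0],"rot": [0,0,0]},
    {"gripper": 0,"dp": [0,0,0],"rot": [0,0,0]},
    {"gripper": 0.4,"dp": [0,0,0],"rot": [0,0,0]},
    {"gripper": 0.7,"dp": [0,0,0],"rot": [0,0,0]},
    {"gripper": 0.8,"dp": [0,0,0],"rot": [0,0,0]},
    {"gripper": 0.8,"dp": [0,0,0],"rot": [0,0,0]},
    {"gripper": 0.8,"dp": [0,0,0],"rot": [0,0,0]},
    {"gripper": 0.8,"dp": [0,0,0],"rot": [0,0,0]},
    {"gripper": 0.8,"dp": [0,0,0],"rot": [0,0,0]},
    {"gripper": 0.8,"dp": [0,0,0],"rot": [0,0,0]},
  ],
)

```text
t: 5.95
eef_pos: [0.4891, -0.2599, 0.0377]
eef_rot: [180.0, -0.0, 6.0]
ft_force: [0.2, -0.4, -0.2]
finger_gap: 0.0235
```

play_rows(
  moves=[
    {"gripper": 0.8,"dp": [0,0,-5],"rot": [0,0,0]},
    {"gripper": 0.8,"dp": [0,0,-15],"rot": [0,0,0]},
    {"gripper": 0.8,"dp": [0,0,-30],"rot": [0,0,0]},
    {"gripper": 0.8,"dp": [0,0,-35],"rot": [0,0,0]},
    {"gripper": 0.8,"dp": [0,0,-35],"rot": [0,0,0]},
    {"gripper": 0.8,"dp": [0,0,-35],"rot": [0,0,0]},
    {"gripper": 0.8,"dp": [0,0,-30],"rot": [0,0,0]},
    {"gripper": 0.8,"dp": [0,0,-13],"rot": [0,0,0]},
    {"gripper": 0.8,"dp": [0,0,0],"rot": [0,0,0.0865]},
    {"gripper": 0.8,"dp": [0,0,0],"rot": [0,0,0.0865]},
    {"gripper": 0.8,"dp": [0,0,0],"rot": [0,0,0]},
    {"gripper": 0.8,"dp": [0,0,0],"rot": [0,0,0]},
  ],
)

```text
t: 6.95
eef_pos: [0.4887, -0.2592, 0.2353]
eef_rot: [-180.0, 0.1, -3.7]
ft_force: [0.1, 0.1, -0.8]
finger_gap: 0.0232
```

```bash
python3 - <<'E'
from h import *
a,_=r.grab_frame("top");b,_=r.grab_frame("side")
cv2.imwrite("pics/g2.png",np.hstack([cv2.resize(a[160:270,220:320],None,fx=4,fy=4,interpolation=2),cv2.resize(b[150:260,190:290],None,fx=4,fy=4,interpolation=2)]))
print(r.state()["eef_pos"],r.state()["ft_force"],r.state()["finger_gap"])
E
```

```text
[ 0.48879811 -0.25939358  0.23525603] [ 0.56872081 -0.82693455 -2.54190599] 0.0229361549386459
```

View pics/g2.png

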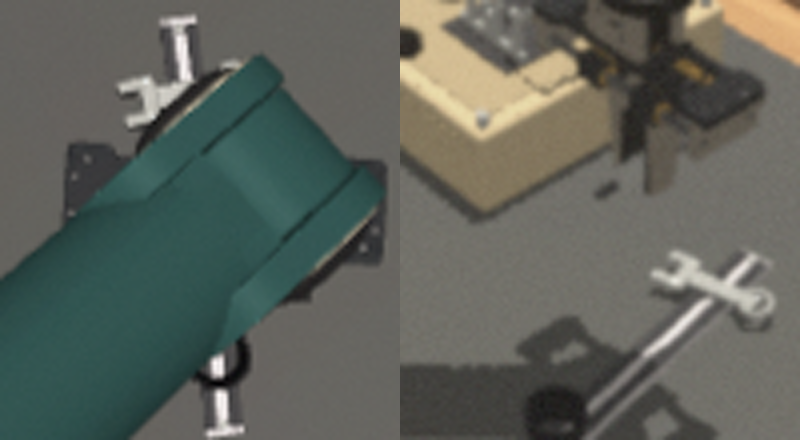

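```bash
python3 - <<'E'
from h import *
y=np.radians(-3.7);ax=np.array([np.cos(y),np.sin(y),0])
T=np.array([.4888,-.2593,.2353])
for dz in(-.006,-.010,-.014):
  for e in(.040,.046,.050):print(dz,e,proj("side",T-ax*e+[0,0,dz]))
b=cv2.imread("pics/g2.png")
E
```

```text
-0.006 0.04 [240.38251614 196.85261769]
-0.006 0.046 [238.87913726 197.73409249]
-0.006 0.05 [237.8733456  198.32381743]
-0.01 0.04 [240.38634405 197.85323815]
-0.01 0.046 [238.88564075 198.73526216]
-0.01 0.05 [237.88164538 199.32535085]
-0.014 0.04 [240.39015844 198.85032149]
-0.014 0.046 [238.8921212  199.73288532]
-0.014 0.05 [237.88991572 200.32333146]
```

In the side view the near journal end sticks out at side px (239,198). I predicted (238.9,198.7), so the roller is held centred. Now I'll carry it over the seat.

play_rows(
  moves=[
    {"gripper": 0.8,"dp": [7,-16,0],"rot": [0,0,0]},
    {"gripper": 0.8,"dp": [15,-33,0],"rot": [0,0,0]},
    {"gripper": 0.8,"dp": [15,-34,0],"rot": [0,0,0]},
    {"gripper": 0.8,"dp": [15,-34,0],"rot": [0,0,0]},
    {"gripper": 0.8,"dp": [15,-34,0],"rot": [0,0,0]},
    {"gripper": 0.8,"dp": [15,-34,0],"rot": [0,0,0]},
    {"gripper": 0.8,"dp": [15,-34,0],"rot": [0,0,0]},
    {"gripper": 0.8,"dp": [15,-34,0],"rot": [0,0,0]},
    {"gripper": 0.8,"dp": [15,-34,0],"rot": [0,0,0]},
    {"gripper": 0.8,"dp": [14,-30,0],"rot": [0,0,0]},
    {"gripper": 0.8,"dp": [7,-14,0],"rot": [0,0,0]},
    {"gripper": 0.8,"dp": [0,0,0],"rot": [0,0,0]},
    {"gripper": 0.8,"dp": [0,0,0],"rot": [0,0,0]},
  ],
)

```text
t: 8.13
eef_pos: [0.6587, 0.0604, 0.2349]
eef_rot: [179.9, 0.1, -3.8]
ft_force: [0.1, -0.8, -1.2]
finger_gap: 0.0235
```

```bash
cat > ab.py <<'E'
from h import *
import sys
a,_=r.grab_frame("top");b,_=r.grab_frame("side")
cv2.imwrite(f"pics/{sys.argv[1]}_t.png",a);cv2.imwrite(f"pics/{sys.argv[1]}_s.png",b)
cv2.imwrite(f"pics/{sys.argv[1]}.png",np.hstack([cv2.resize(a[90:215,30:220],(400,263),interpolation=2),cv2.resize(b[90:190,150:250],None,fx=4,fy=4,interpolation=2)[:263] if 0 else cv2.resize(b[85:190,140:280],(400,300),interpolation=2)[:263]]) if 0 else cv2.resize(b[90:190,140:270],None,fx=6,fy=6,interpolation=2))
s=r.state();print(s["t"],s["eef_pos"],s["eef_rot"],s["ft_force"],s["finger_gap"])
E
python3 ab.py h1
```

```text
8.2333 [0.65831817 0.0581199  0.23557553] [ 1.79935560e+02  3.42882563e-02 -4.00742580e+00] [ 0.0047399  -0.15478683 -1.23718629] 0.023403821576628944
```

View pics/h1.png

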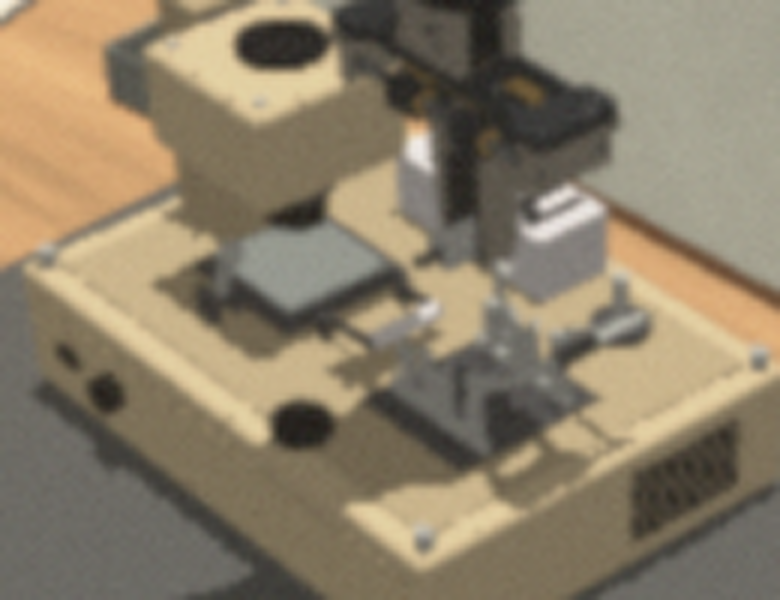

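play_rows(
  moves=[
    {"gripper": 0.8,"dp": [0,0,0],"rot": [0,0,0]},
    {"gripper": 0.8,"dp": [0,0,0],"rot": [0,0,0]},
  ],
)

```text
t: 8.4
eef_pos: [0.6587, 0.0588, 0.236]
eef_rot: [-180.0, -0.0, -4.0]
ft_force: [0.0, -0.0, -1.7]
finger_gap: 0.0235
```

```bash
python3 - <<'E'
from h import *
s=r.state();print(s["eef_pos"],s["eef_rot"])
y=np.radians(-3.9);Rm=np.array([[np.cos(y),-np.sin(y),0],[np.sin(y),np.cos(y),0],[0,0,1]]);c=np.array([.6865,.1693,.003])
f=lambda X:Rm@(np.array(X)/1e3)+c
q=lambda P:(proj("side",P)-[140,90])*6+2.5
T=np.array([.6587,.0604,.2352])
for e in(-46,-27,0,27):print("roller",e,q(T+Rm@np.array([e/1e3,0,-.0097])))
for nm,X in(("slot bottom front outer",(-57,-110,136)),("slot mouth L",(-57,-99,150)),("mouth R",(-57,-121,150)),("restF",(-54,-80,143)),("earF",(-54,-144,153)),("earB",(14,-144,153)),("screwFR",(-135,-195,100)),("cap",(-100,-110,109)),("knob",(-85,49,150))):print(nm,q(f(X)),proj("top",f(X)))
E
```

```text
[0.65866413 0.05881743 0.23599072] [-1.79989040e+02 -1.42549302e-02 -4.00215828e+00]
roller -46 [414.07136462 263.65863269]
roller -27 [439.3728077  251.69836645]
roller 0 [474.84012161 234.93258293]
roller 27 [509.74751754 218.4314787 ]
slot bottom front outer [432.00824777 376.57928754] [161.32734472 168.60984007]
slot mouth L [419.64953751 349.78010453] [156.3238195  167.65109844]
mouth R [442.53655389 365.87414929] [163.91041588 168.12329076]
restF [404.54337734 343.54627622] [150.53564638 166.59468036]
earF [470.52339209 376.90545488] [171.69400314 167.43569026]
earB [557.00814187 333.28927767] [173.59415593 144.31536934]
screwFR [421.62106898 543.05262727] [190.30724101 197.70678669]
cap [378.31908203 440.45980332] [162.38252993 184.12974586]
knob [237.23616796 263.27944344] [104.30197559 174.0445517 ]
```

```bash
python3 - <<'E'
from h import *
a=cv2.imread("pics/side0.png");b=cv2.imread("pics/h1_s.png");t=cv2.imread("pics/top0.png")
y=np.radians(-3.9);Rm=np.array([[np.cos(y),-np.sin(y),0],[np.sin(y),np.cos(y),0],[0,0,1]]);c=np.array([.6865,.1693,.003])
f=lambda X:Rm@(np.array(X)/1e3)+c
A=cv2.resize(a[130:170,190:230],None,fx=10,fy=10,interpolation=2);B=cv2.resize(b[130:170,190:230],None,fx=10,fy=10,interpolation=2)
for X,col in(((-57,-110,136),(0,0,255)),((-57,-99,150),(0,255,0)),((-57,-121,150),(0,255,0)),((-57,-144,153),(255,0,0)),((-57,-80,143),(255,255,0)),((11,-110,138),(0,0,255)),((11,-99,150),(0,255,0)),((11,-121,150),(0,255,0)),((11,-144,153),(255,0,0))):
    p=(proj("side",f(X))-[190,130])*10+4.5
    cv2.circle(A,tuple(p.astype(int)),3,col,-1)
cv2.imwrite("pics/z1.png",np.hstack([A,B]))
T=cv2.resize(t[130:180,140:200],None,fx=10,fy=10,interpolation=2)
for X,col in(((-57,-110,136),(0,0,255)),((-57,-99,150),(0,255,0)),((-57,-121,150),(0,255,0)),((-57,-144,153),(255,0,0)),((11,-99,150),(0,255,0)),((11,-121,150),(0,255,0)),((11,-144,153),(255,0,0))):
    p=(proj("top",f(X))-[140,130])*10+4.5
    cv2.circle(T,tuple(p.astype(int)),3,col,-1)
cv2.imwrite("pics/z2.png",T)
E
```

```text
(no output)
```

View pics/z1.png

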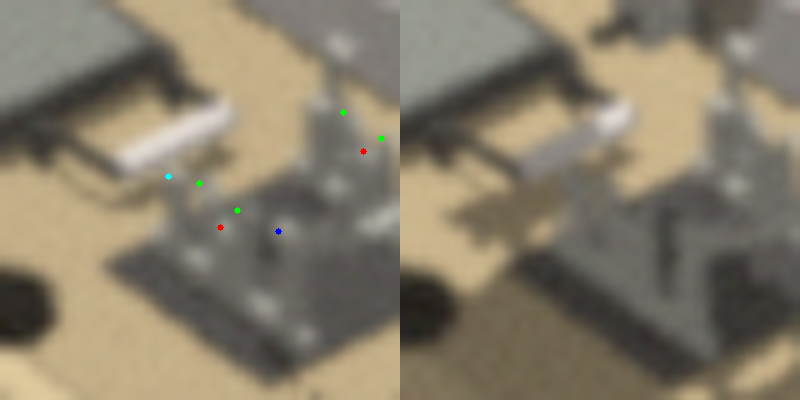

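View pics/z2.png

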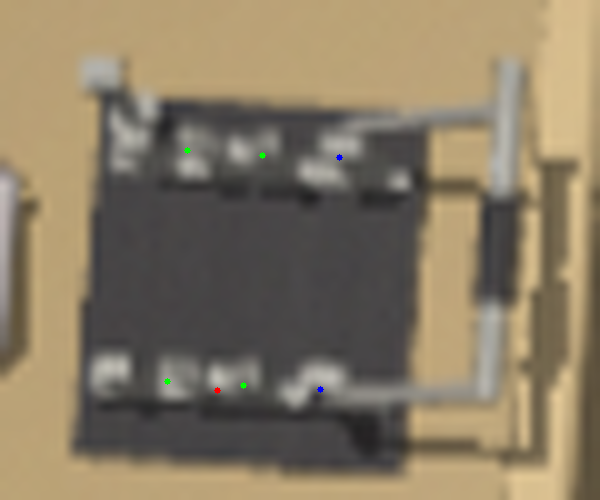

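The top crop shows the flared slots symmetric about the predicted seat: pixel x 205 in the front plate and 225 in the rear one, in the 10× crop. The ears fall on their predictions too, so the seat estimate holds. The side view is ambiguous because of a dark patch at (668,250) in the crop, probably shadow. I'll lower to just above the mouths.

play_rows(
  moves=[
    {"gripper": 0.8,"dp": [0,-2,15],"rot": [0,0,0]},
    {"gripper": 0.8,"dp": [0,0,20],"rot": [0,0,0]},
    {"gripper": 0.8,"dp": [0,0,15],"rot": [0,0,0]},
    {"gripper": 0.8,"dp": [0,0,8],"rot": [0,0,0]},
    {"gripper": 0.8,"dp": [0,0,4],"rot": [0,0,0]},
    {"gripper": 0.8,"dp": [0,0,0],"rot": [0,0,0]},
    {"gripper": 0.8,"dp": [0,0,0],"rot": [0,0,0]},
    {"gripper": 0.8,"dp": [0,0,0],"rot": [0,0,0]},
  ],
)

```text
t: 9.07
eef_pos: [0.6598, 0.0624, 0.1744]
eef_rot: [-180.0, -0.1, -3.9]
ft_force: [-0.2, -0.6, -1.5]
finger_gap: 0.0232
```

```bash
python3 ab.py h2; python3 - <<'E'
import cv2
b=cv2.imread("pics/h2_s.png");cv2.imwrite("pics/h2z.png",cv2.resize(b[105:170,180:250],None,fx=9,fy=9,interpolation=2))
E
```

```text
9.1667 [0.65964909 0.06256004 0.17446087] [-1.79979400e+02 -8.18122342e-02 -3.85652202e+00] [ 0.13014809  0.15544425 -1.63432313] 0.02332489998496639
```

View pics/h2z.png

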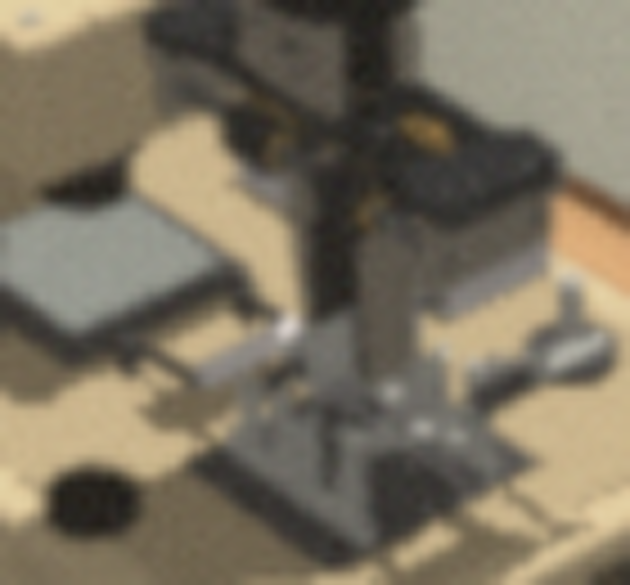

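```bash
python3 - <<'E'
from h import *
y=np.radians(-3.9);Rm=np.array([[np.cos(y),-np.sin(y),0],[np.sin(y),np.cos(y),0],[0,0,1]]);c=np.array([.6865,.1693,.003])
f=lambda X:Rm@(np.array(X)/1e3)+c
q=lambda P:((proj("side",P)-[180,105])*9+4).round()
T=np.array([.6597,.0615,.1744])
for e in(-46,-27):print("roller",e,q(T+Rm@np.array([e/1e3,0,-.0097])))
for X in((-57,-110,136),(-57,-110,98),(-57,-80,98),(-57,-144,98),(-57,-150,98),(-57,-75,98),(-57,-75,138),(-57,-144,153),(-57,-110,110),(-63,-110,152)):print(X,q(f(X)))
E
python3 - <<'E'
import cv2
b=cv2.imread("pics/h2_s.png");cv2.imwrite("pics/h2y.png",cv2.resize(b[135:172,195:235],None,fx=18,fy=16,interpolation=0)[:600])
E
```

```text
roller -46 [268. 386.]
roller -27 [305. 367.]
(-57, -110, 136) [288. 430.]
(-57, -110, 98) [292. 505.]
(-57, -80, 98) [246. 472.]
(-57, -144, 98) [345. 543.]
(-57, -150, 98) [354. 550.]
(-57, -75, 98) [239. 467.]
(-57, -75, 138) [234. 388.]
(-57, -144, 153) [340. 434.]
(-57, -110, 110) [291. 482.]
(-63, -110, 152) [275. 404.]
```

View pics/h2y.png

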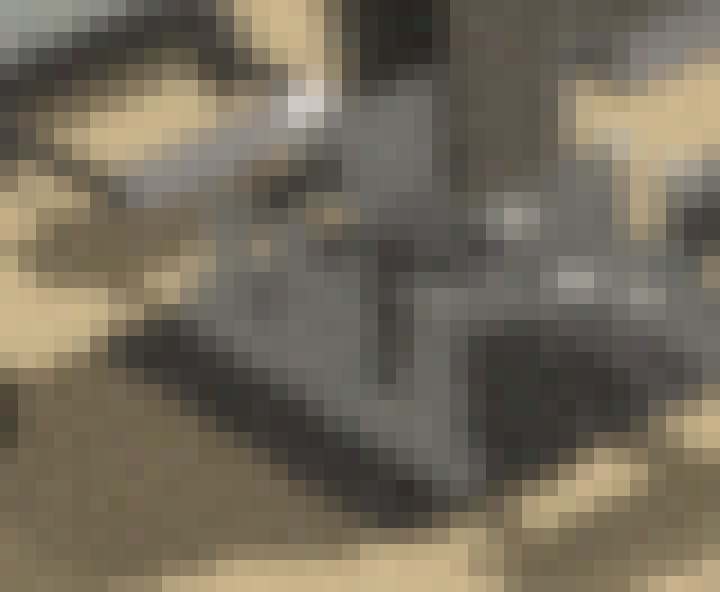

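play_rows(
  moves=[
    {"gripper": 0.8,"dp": [0,0.5,3],"rot": [0,0,0]},
    {"gripper": 0.8,"dp": [0,0,3],"rot": [0,0,0]},
    {"gripper": 0.8,"dp": [0,0,2],"rot": [0,0,0]},
    {"gripper": 0.8,"dp": [0,0,2],"rot": [0,0,0]},
    {"gripper": 0.8,"dp": [0,0,2],"rot": [0,0,0]},
    {"gripper": 0.8,"dp": [0,0,0],"rot": [0,0,0]},
  ],
)

```text
t: 9.67
eef_pos: [0.6588, 0.0622, 0.161]
eef_rot: [180.0, 0.0, -3.9]
ft_force: [-0.2, 0.2, -1.6]
finger_gap: 0.0235
```

play_rows(
  moves=[
    {"gripper": 0.8,"dp": [0,0,2],"rot": [0,0,0]},
    {"gripper": 0.8,"dp": [0,0,1],"rot": [0,0,0]},
    {"gripper": 0.8,"dp": [0,0,1],"rot": [0,0,0]},
    {"gripper": 0.8,"dp": [0,0,0],"rot": [0,0,0]},
  ],
)

```text
t: 10.0
eef_pos: [0.6591, 0.062, 0.1575]
eef_rot: [180.0, 0.0, -3.9]
ft_force: [0.3, -0.3, -0.7]
finger_gap: 0.0233
```

play_rows(
  moves=[
    {"gripper": 0.8,"dp": [0,0,1],"rot": [0,0,0]},
    {"gripper": 0.8,"dp": [0,0,1],"rot": [0,0,0]},
    {"gripper": 0.8,"dp": [0,0,1],"rot": [0,0,0]},
    {"gripper": 0.8,"dp": [0,0,0],"rot": [0,0,0]},
  ],
)

```text
t: 10.33
eef_pos: [0.6593, 0.0612, 0.1547]
eef_rot: [179.9, -0.0, -3.9]
ft_force: [-0.2, -2.3, 0.3]
finger_gap: 0.0232
```

play_rows(
  moves=[
    {"gripper": 0.8,"dp": [0,0,1],"rot": [0,0,0]},
    {"gripper": 0.8,"dp": [0,0,1],"rot": [0,0,0]},
    {"gripper": 0.8,"dp": [0,0,0],"rot": [0,0,0]},
  ],
)

```text
t: 10.58
eef_pos: [0.6592, 0.0612, 0.1525]
eef_rot: [179.9, -0.0, -3.9]
ft_force: [0.9, -3.7, -0.1]
finger_gap: 0.0233
```

play_rows(
  moves=[
    {"gripper": 0.8,"dp": [0,0.8,0.5],"rot": [0,0,0]},
    {"gripper": 0.8,"dp": [0,0,1],"rot": [0,0,0]},
    {"gripper": 0.8,"dp": [0,0,0],"rot": [0,0,0]},
  ],
)

```text
t: 10.83
eef_pos: [0.6591, 0.0612, 0.1509]
eef_rot: [180.0, -0.0, -3.9]
ft_force: [0.1, -3.8, -0.6]
finger_gap: 0.0234
```

play_rows(
  moves=[
    {"gripper": 0.8,"dp": [0,0,1],"rot": [0,0,0]},
    {"gripper": 0.8,"dp": [0,0,1],"rot": [0,0,0]},
    {"gripper": 0.8,"dp": [0,0,0],"rot": [0,0,0]},
  ],
)

```text
t: 11.08
eef_pos: [0.6592, 0.0611, 0.1505]
eef_rot: [-180.0, -0.0, -3.9]
ft_force: [-3.5, -3.4, 9.0]
finger_gap: 0.0232
```

play_rows(
  moves=[
    {"gripper": 0.8,"dp": [0,1,-0.5],"rot": [0,0,0]},
    {"gripper": 0.8,"dp": [0,0,0],"rot": [0,0,0]},
    {"gripper": 0.8,"dp": [0,0,0],"rot": [0,0,0]},
  ],
)

```text
t: 11.33
eef_pos: [0.6591, 0.0611, 0.1506]
eef_rot: [-179.9, -0.0, -3.8]
ft_force: [-2.3, -2.4, 5.8]
finger_gap: 0.0232
```

```bash
python3 ab.py h3; python3 - <<'E'
import cv2
b=cv2.imread("pics/h3_s.png");cv2.imwrite("pics/h3z.png",cv2.resize(b[125:172,190:240],None,fx=12,fy=12,interpolation=2))
E
```

```text
11.4333 [0.65912313 0.06113885 0.15059743] [-1.79903356e+02 -9.19932045e-03 -3.82077034e+00] [-1.43993473 -1.64794058  5.99450722] 0.023645484458773968
```

View pics/h3z.png

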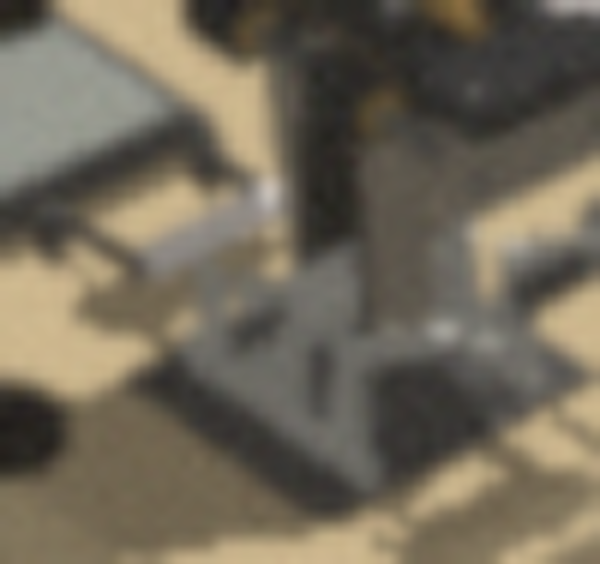

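The near journal shows dark at crop (255,330), down in the front plate's slot. Depth and force (6–9 N up at z 0.1505, predicted 0.1507) say it's on the bottom. Releasing.

play_rows(
  moves=[
    {"gripper": 0.4,"dp": [0,0,0],"rot": [0,0,0]},
    {"gripper": 0.4,"dp": [0,0,0],"rot": [0,0,0]},
    {"gripper": 0.1,"dp": [0,0,0],"rot": [0,0,0]},
    {"gripper": 0.1,"dp": [0,0,0],"rot": [0,0,0]},
    {"gripper": 0.1,"dp": [0,0,-5],"rot": [0,0,0]},
    {"gripper": 0.1,"dp": [0,0,-15],"rot": [0,0,0]},
    {"gripper": 0.1,"dp": [0,0,-30],"rot": [0,0,0]},
    {"gripper": 0.1,"dp": [0,0,-35],"rot": [0,0,0]},
    {"gripper": 0.1,"dp": [0,0,-15],"rot": [0,0,0]},
    {"gripper": 0.1,"dp": [0,0,0],"rot": [0,0,0]},
  ],
)

```text
t: 12.27
eef_pos: [0.6613, 0.0597, 0.255]
eef_rot: [-179.9, -0.5, -3.9]
ft_force: [0.6, 0.5, 0.6]
finger_gap: 0.0412
```

```bash
python3 ab.py h4; python3 - <<'E'
import cv2
b=cv2.imread("pics/h4_s.png");cv2.imwrite("pics/h4z.png",cv2.resize(b[125:172,190:240],None,fx=12,fy=12,interpolation=2))
E
```

```text
12.3667 [0.65904693 0.0605581  0.25030982] [-1.79938709e+02 -5.82471446e-02 -3.84436342e+00] [-0.7559155  -0.85191839 -0.18743915] 0.04106753462258838
```

View pics/h4z.png

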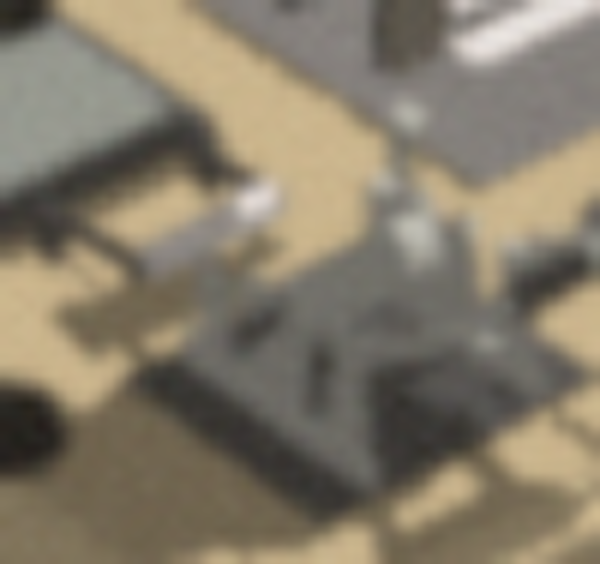

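The roller sits in both slots: its journal shows at crop (255,325) and it stayed when I let go. Next, turn the tool a quarter, close it and go to the right of the bail bar.

play_rows(
  moves=[
    {"gripper": 0.5,"dp": [0,0,0],"rot": [0,0,-0.1208]},
    {"gripper": 1,"dp": [0,0,0],"rot": [0,0,-0.1208]},
    {"gripper": 1,"dp": [0,0,0],"rot": [0,0,-0.1208]},
    {"gripper": 1,"dp": [0,0,0],"rot": [0,0,-0.1208]},
    {"gripper": 1,"dp": [0,0,0],"rot": [0,0,-0.1208]},
    {"gripper": 1,"dp": [0,0,0],"rot": [0,0,-0.1208]},
    {"gripper": 1,"dp": [0,0,0],"rot": [0,0,-0.1208]},
    {"gripper": 1,"dp": [0,0,0],"rot": [0,0,-0.1208]},
    {"gripper": 1,"dp": [0,0,0],"rot": [0,0,-0.1208]},
    {"gripper": 1,"dp": [0,0,0],"rot": [0,0,-0.1208]},
    {"gripper": 1,"dp": [0,0,0],"rot": [0,0,-0.1208]},
    {"gripper": 1,"dp": [0,0,0],"rot": [0,0,-0.1208]},
    {"gripper": 1,"dp": [0,0,0],"rot": [0,0,-0.1208]},
    {"gripper": 1,"dp": [-30,0,0],"rot": [0,0,0]},
    {"gripper": 1,"dp": [-40,0,0],"rot": [0,0,0]},
    {"gripper": 1,"dp": [-35,0,0],"rot": [0,0,0]},
    {"gripper": 1,"dp": [-12,0,0],"rot": [0,0,0]},
    {"gripper": 1,"dp": [0,0,0],"rot": [0,0,0]},
  ],
)

```text
t: 13.87
eef_pos: [0.6495, -0.0614, 0.2485]
eef_rot: [-179.9, 0.1, 85.7]
ft_force: [-0.6, 0.2, 0.4]
finger_gap: 0.0004
```

```bash
cat > rd.py <<'E'
from h import *
y=np.radians(-3.9);Rm=np.array([[np.cos(y),-np.sin(y),0],[np.sin(y),np.cos(y),0],[0,0,1]]);c=np.array([.6865,.1693,.003])
f=lambda X:Rm@(np.array(X)/1e3)+c
inv=lambda W:Rm.T@(np.asarray(W)-c)*1000
E
python3 - <<'E'
from rd import *
s=r.state();print(s["t"],inv(s["eef_pos"]),s["eef_rot"],s["finger_gap"],s["joint_positions"])
E
python3 ab.py b1
```

```text
13.8667 [ -21.17826795 -232.65684016  245.46361842] [-1.79869463e+02  1.13058160e-01  8.57098978e+01] 0.00035436637762221367 [-22.06061226  28.80117094  34.58772712  92.32235626 -17.49675703
  64.52057609  12.5481504 ]
13.9667 [ 0.65066979 -0.05533761  0.24839244] [-1.79885951e+02 -5.99657067e-02  8.61214357e+01] [-0.90127653  0.22645309  0.43669774] 0.0005423199688656883
```

View pics/b1.png

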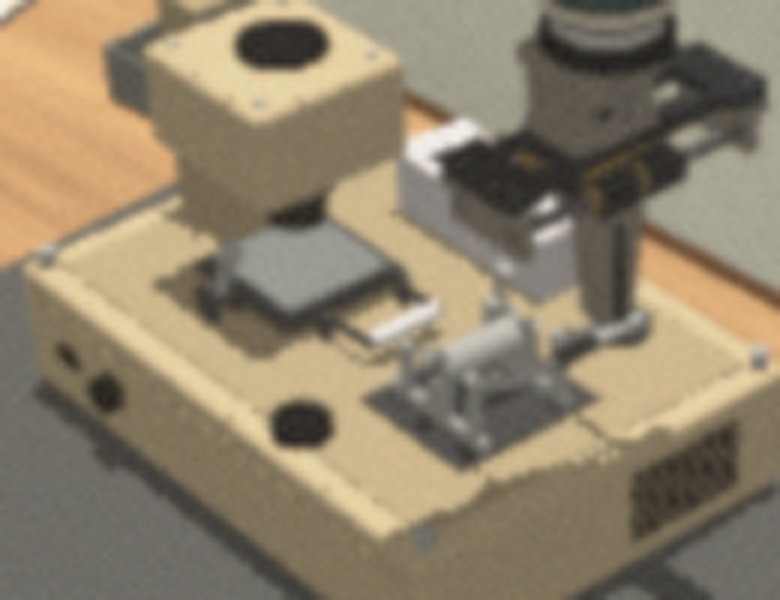

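play_rows(
  moves=[
    {"gripper": 1,"dp": [0,0,20],"rot": [0,0,0]},
    {"gripper": 1,"dp": [0,0,20],"rot": [0,0,0]},
    {"gripper": 1,"dp": [0,0,15],"rot": [0,0,0]},
    {"gripper": 1,"dp": [0,0,5],"rot": [0,0,0]},
    {"gripper": 1,"dp": [0,0,0],"rot": [0,0,0]},
  ],
)

```text
t: 14.38
eef_pos: [0.6503, -0.0535, 0.1875]
eef_rot: [-179.8, -0.0, 86.3]
ft_force: [-0.6, -0.1, 0.8]
finger_gap: 0.0006
```

```bash
python3 ab.py b2; python3 - <<'E'
from rd import *
s=r.state();print(inv(s["eef_pos"]))
b=cv2.imread("pics/b2_s.png");t=cv2.imread("pics/b2_t.png")
cv2.imwrite("pics/b2z.png",np.hstack([cv2.resize(t[120:190,140:210],None,fx=5.7,fy=8,interpolation=2)[:560,:400],cv2.resize(b[115:171,190:240],None,fx=8,fy=10,interpolation=2)]))
E
```

```text
14.4833 [ 0.65155969 -0.0549867   0.18989175] [ 1.79984073e+02 -2.15502264e-02  8.62245342e+01] [ 0.70145159  0.15413649 -0.21642136] 0.00045197076348249933
[ -19.60447493 -226.14379483  186.89174825]
```

View pics/b2z.png

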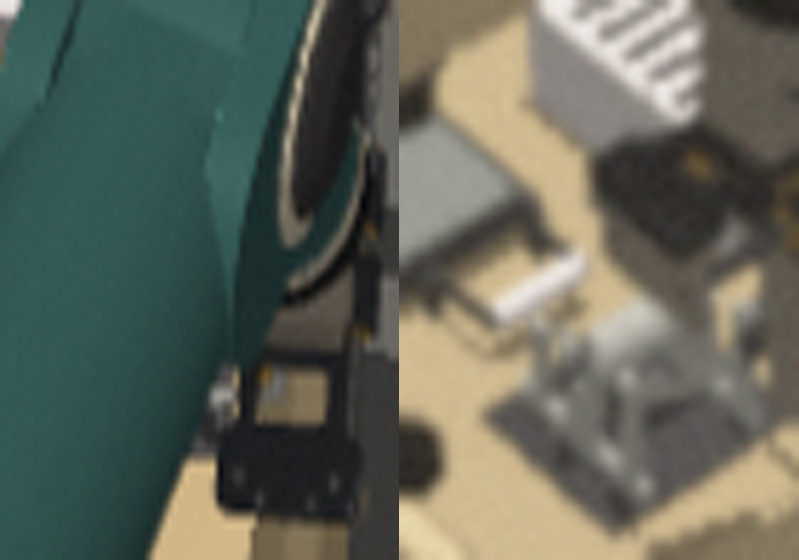

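play_rows(
  moves=[
    {"gripper": 1,"dp": [6,0,0],"rot": [0,0,0]},
    {"gripper": 1,"dp": [6,0,0],"rot": [0,0,0]},
    {"gripper": 1,"dp": [6,0,0],"rot": [0,0,0]},
    {"gripper": 1,"dp": [6,0,0],"rot": [0,0,0]},
    {"gripper": 1,"dp": [6,0,0],"rot": [0,0,0]},
    {"gripper": 1,"dp": [6,0,0],"rot": [0,0,0]},
  ],
)

```text
t: 14.98
eef_pos: [0.6532, -0.0387, 0.1949]
eef_rot: [179.7, 1.3, 85.5]
ft_force: [-12.1, -38.1, 26.3]
finger_gap: 0.0006
```

play_rows(
  moves=[
    {"gripper": 1,"dp": [7,0,0],"rot": [0,0,0]},
    {"gripper": 1,"dp": [7,0,0],"rot": [0,0,0]},
    {"gripper": 1,"dp": [7,0,0],"rot": [0,0,0]},
    {"gripper": 1,"dp": [7,0,0],"rot": [0,0,0]},
    {"gripper": 1,"dp": [7,0,0],"rot": [0,0,0]},
    {"gripper": 1,"dp": [7,0,0],"rot": [0,0,0]},
  ],
)

```text
t: 15.48
eef_pos: [0.6577, 0.0185, 0.1925]
eef_rot: [179.7, -0.0, 85.8]
ft_force: [-0.3, 0.4, -0.4]
finger_gap: 0.0003
```

```bash
python3 ab.py b3; python3 - <<'E'
from rd import *
s=r.state();print(inv(s["eef_pos"]),s["joint_positions"])
E
```

```text
15.5833 [0.65652071 0.02496835 0.18973489] [ 1.79990493e+02 -1.38328626e-01  8.63400755e+01] [-0.72350223 -0.08994286  0.28450046] 0.00022116799881341593
[ -20.09310822 -146.03646382  186.73489404] [-27.71579808  32.39818209  32.23007197  94.70747256 -19.72137051
  58.60813169   7.22349486]
```

View pics/b3.png

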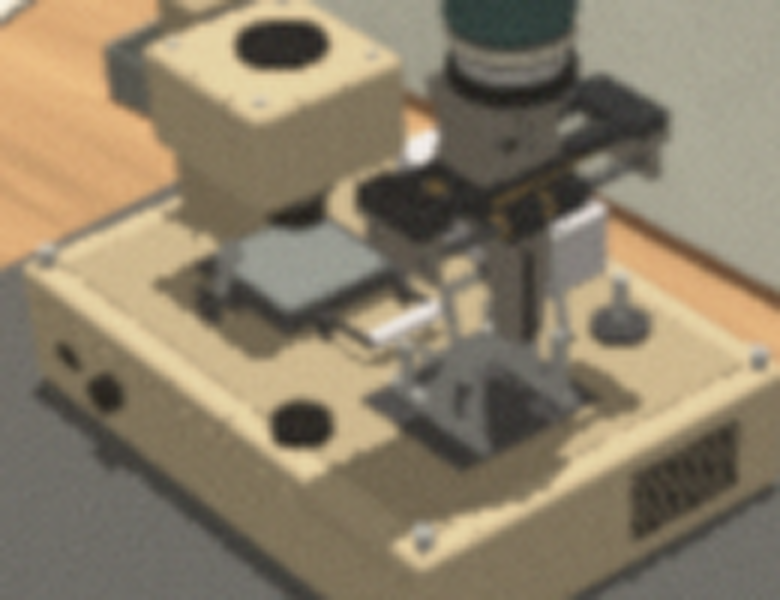

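The bail now stands upright ahead of the fingers, with its arms at (450,300) and (560,300). The push began with a brief 46 N spike in the wrist force. I'll go on more gently.

play_rows(
  moves=[
    {"gripper": 1,"dp": [4,0,0],"rot": [0,0,0]},
    {"gripper": 1,"dp": [4,0,0],"rot": [0,0,0]},
    {"gripper": 1,"dp": [4,0,0],"rot": [0,0,0]},
    {"gripper": 1,"dp": [4,0,0],"rot": [0,0,0]},
    {"gripper": 1,"dp": [4,0,0],"rot": [0,0,0]},
    {"gripper": 1,"dp": [4,0,0],"rot": [0,0,0]},
  ],
)

```text
t: 16.08
eef_pos: [0.6578, 0.046, 0.1893]
eef_rot: [-180.0, 0.0, 86.1]
ft_force: [0.8, -1.4, -1.0]
finger_gap: 0.0003
```

play_rows(
  moves=[
    {"gripper": 1,"dp": [4,0,0],"rot": [0,0,0]},
    {"gripper": 1,"dp": [4,0,0],"rot": [0,0,0]},
    {"gripper": 1,"dp": [4,0,0],"rot": [0,0,0]},
    {"gripper": 1,"dp": [4,0,0],"rot": [0,0,0]},
    {"gripper": 1,"dp": [2,0,0],"rot": [0,0,0]},
    {"gripper": 1,"dp": [0,0,0],"rot": [0,0,0]},
  ],
)

```text
t: 16.58
eef_pos: [0.6588, 0.0618, 0.1888]
eef_rot: [-179.9, 0.2, 86.1]
ft_force: [-0.8, -4.3, -3.2]
finger_gap: 0.0005
```

```bash
python3 ab.py b4; python3 - <<'E'
from rd import *
s=r.state();print(inv(s["eef_pos"]),s["joint_positions"])
E
```

```text
16.6833 [0.65880773 0.06189261 0.18901813] [-1.79947621e+02  1.15522205e-01  8.60572373e+01] [-1.06466012 -5.0464595  -4.49373441] 0.00018971245742754411
[ -20.32280235 -109.0421616   186.01813433] [-30.77591766  32.94359873  32.15253906  93.93357498 -19.62083418
  58.92081578   3.5405054 ]
```

View pics/b4.png

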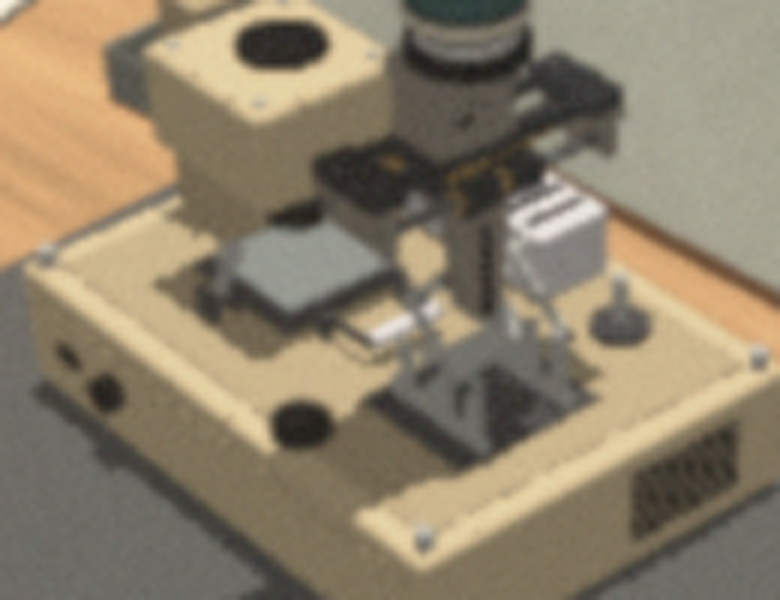

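The horizontal push is starting to jam on friction, with the bar at about 0.65 rad. I'll back off, lift over the bar and press from above.

play_rows(
  moves=[
    {"gripper": 1,"dp": [-8,0,0],"rot": [0,0,0]},
    {"gripper": 1,"dp": [-2,0,-5],"rot": [0,0,0]},
    {"gripper": 1,"dp": [0,0,-20],"rot": [0,0,0]},
    {"gripper": 1,"dp": [0,0,-20],"rot": [0,0,0]},
    {"gripper": 1,"dp": [0,0,0],"rot": [0,0,0]},
    {"gripper": 1,"dp": [15,0,0],"rot": [0,0,0]},
    {"gripper": 1,"dp": [15,0,0],"rot": [0,0,0]},
    {"gripper": 1,"dp": [0,0,0],"rot": [0,0,0]},
    {"gripper": 1,"dp": [0,0,0],"rot": [0,0,0]},
  ],
)

```text
t: 17.43
eef_pos: [0.6599, 0.0863, 0.2333]
eef_rot: [-179.9, -0.0, 86.4]
ft_force: [-0.3, 0.5, -0.1]
finger_gap: 0.0001
```

```bash
python3 ab.py b5; python3 - <<'E'
from rd import *
s=r.state();print(inv(s["eef_pos"]))
b=cv2.imread("pics/b5_s.png");cv2.imwrite("pics/b5z.png",cv2.resize(b[105:170,180:250],None,fx=9,fy=9,interpolation=2))
E
```

```text
17.5333 [0.66014224 0.08356884 0.23376013] [-1.79929115e+02  4.24747002e-02  8.61620380e+01] [-0.17799027 -0.68885865 -0.93437052] 0.0004034525993135282
[-20.46569744 -87.32536096 230.7601307 ]
```

View pics/b5z.png

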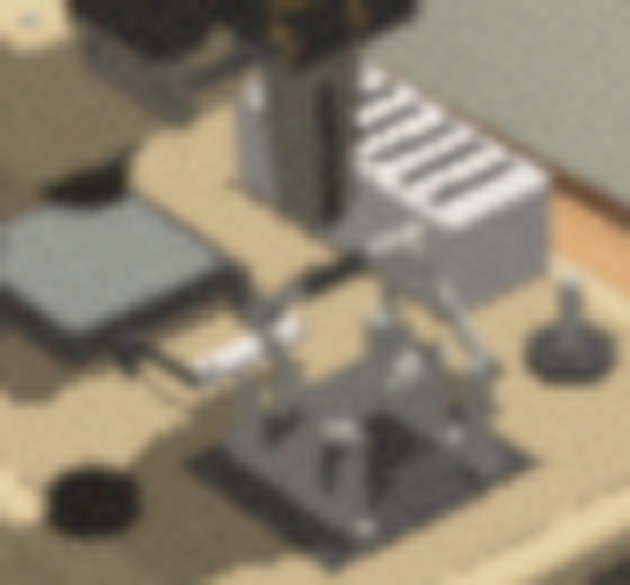

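play_rows(
  moves=[
    {"gripper": 1,"dp": [3,0,5],"rot": [0,0,0]},
    {"gripper": 1,"dp": [0,0,5],"rot": [0,0,0]},
    {"gripper": 1,"dp": [0,0,5],"rot": [0,0,0]},
    {"gripper": 1,"dp": [0,0,5],"rot": [0,0,0]},
    {"gripper": 1,"dp": [0,0,5],"rot": [0,0,0]},
    {"gripper": 1,"dp": [0,0,5],"rot": [0,0,0]},
    {"gripper": 1,"dp": [0,0,0],"rot": [0,0,0]},
  ],
)

```text
t: 18.12
eef_pos: [0.6601, 0.0861, 0.2032]
eef_rot: [-179.9, 0.0, 86.1]
ft_force: [-0.4, 0.3, 0.1]
finger_gap: 0.0006
```

play_rows(
  moves=[
    {"gripper": 1,"dp": [0,0,4],"rot": [0,0,0]},
    {"gripper": 1,"dp": [0,0,4],"rot": [0,0,0]},
    {"gripper": 1,"dp": [0,0,4],"rot": [0,0,0]},
    {"gripper": 1,"dp": [0,0,4],"rot": [0,0,0]},
    {"gripper": 1,"dp": [0,0,0],"rot": [0,0,0]},
  ],
)

```text
t: 18.53
eef_pos: [0.6609, 0.0865, 0.1891]
eef_rot: [180.0, -0.0, 86.1]
ft_force: [-1.4, -0.1, 4.1]
finger_gap: 0.0007
```

```bash
python3 ab.py b6; python3 - <<'E'
from rd import *
s=r.state();print(inv(s["eef_pos"]))
b=cv2.imread("pics/b6_s.png");cv2.imwrite("pics/b6z.png",cv2.resize(b[105:170,180:250],None,fx=9,fy=9,interpolation=2))
E
```

```text
18.6333 [0.66092161 0.0864374  0.18911487] [ 1.79974322e+02 -3.39369290e-02  8.61265084e+01] [-1.36793257  0.27475592  4.14774503] 0.0004177949768762399
[-19.88323764 -84.41043721 186.11486653]
```

View pics/b6z.png

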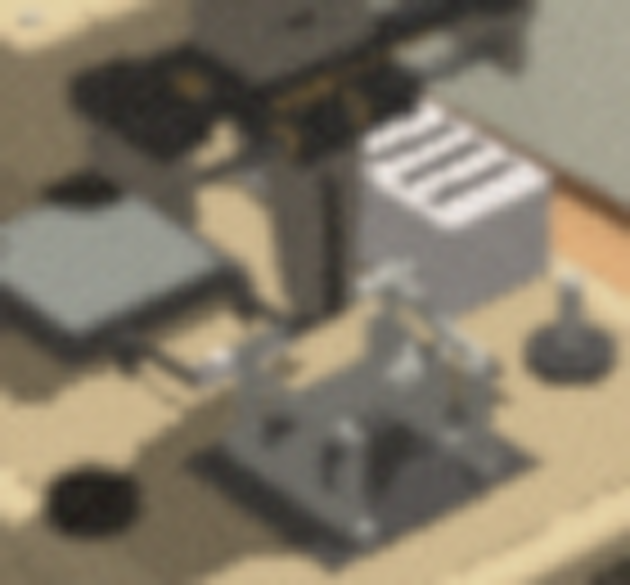

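play_rows(
  moves=[
    {"gripper": 1,"dp": [0,0,2],"rot": [0,0,0]},
    {"gripper": 1,"dp": [0,0,2],"rot": [0,0,0]},
    {"gripper": 1,"dp": [0,0,2],"rot": [0,0,0]},
    {"gripper": 1,"dp": [0,0,0],"rot": [0,0,0]},
  ],
)

```text
t: 18.97
eef_pos: [0.6614, 0.087, 0.1833]
eef_rot: [179.9, -0.1, 86.1]
ft_force: [0.4, 1.6, 2.4]
finger_gap: 0.0002
```

play_rows(
  moves=[
    {"gripper": 1,"dp": [0,0,1.5],"rot": [0,0,0]},
    {"gripper": 1,"dp": [0,0,1.5],"rot": [0,0,0]},
    {"gripper": 1,"dp": [0,0,0],"rot": [0,0,0]},
  ],
)

```text
t: 19.22
eef_pos: [0.6601, 0.0858, 0.1784]
eef_rot: [-179.9, 0.1, 86.1]
ft_force: [0.6, -0.5, 0.8]
finger_gap: 0.0006
```

play_rows(
  moves=[
    {"gripper": 1,"dp": [0,0,1.5],"rot": [0,0,0]},
    {"gripper": 1,"dp": [0,0,1],"rot": [0,0,0]},
    {"gripper": 1,"dp": [0,0,0],"rot": [0,0,0]},
  ],
)

```text
t: 19.47
eef_pos: [0.6606, 0.0859, 0.177]
eef_rot: [-180.0, 0.0, 86.1]
ft_force: [-1.1, -0.6, 0.8]
finger_gap: 0.0004
```

play_rows(
  moves=[
    {"gripper": 1,"dp": [0,0,1.5],"rot": [0,0,0]},
    {"gripper": 1,"dp": [0,0,1],"rot": [0,0,0]},
    {"gripper": 1,"dp": [0,0,0],"rot": [0,0,0]},
  ],
)

```text
t: 19.72
eef_pos: [0.6608, 0.0859, 0.1764]
eef_rot: [180.0, -0.0, 86.1]
ft_force: [-4.7, -1.6, 11.0]
finger_gap: 0.0005
```

play_rows(
  moves=[
    {"gripper": 1,"dp": [0,0,1],"rot": [0,0,0]},
    {"gripper": 1,"dp": [0,0,0],"rot": [0,0,0]},
  ],
)

```text
t: 19.88
eef_pos: [0.6608, 0.0859, 0.1762]
eef_rot: [180.0, -0.1, 86.1]
ft_force: [-7.2, -0.1, 15.7]
finger_gap: 0.0004
```

play_rows(
  moves=[
    {"gripper": 1,"dp": [0,0,1],"rot": [0,0,0]},
    {"gripper": 1,"dp": [0,0,0],"rot": [0,0,0]},
  ],
)

```text
t: 20.05
eef_pos: [0.6609, 0.0859, 0.1761]
eef_rot: [180.0, -0.1, 86.1]
ft_force: [-7.7, -1.8, 20.2]
finger_gap: 0.0002
```

play_rows(
  moves=[
    {"gripper": 1,"dp": [0,0,-5],"rot": [0,0,0]},
    {"gripper": 1,"dp": [0,0,-20],"rot": [0,0,0]},
    {"gripper": 1,"dp": [0,0,-35],"rot": [0,0,0]},
    {"gripper": 1,"dp": [0,0,-30],"rot": [0,0,0]},
    {"gripper": 1,"dp": [-25,0,0],"rot": [0,0,0]},
    {"gripper": 1,"dp": [-30,0,0],"rot": [0,0,0]},
    {"gripper": 1,"dp": [0,0,0],"rot": [0,0,0]},
  ],
)

```text
t: 20.63
eef_pos: [0.6567, 0.0239, 0.2637]
eef_rot: [179.9, 0.2, 85.7]
ft_force: [-0.1, -1.9, 0.0]
finger_gap: 0.0003
```

```bash
python3 ab.py b7; python3 - <<'E'
from rd import *
s=r.state();print(inv(s["eef_pos"]))
b=cv2.imread("pics/b7_s.png");A=cv2.resize(b[115:170,185:240],None,fx=10,fy=10,interpolation=2)
for X in((-20,-80,147.5),(-20,-80,153.5),(-58,-80,147.5),(18,-80,147.5)):
    p=(proj("side",f(X))-[185,115])*10+4.5;cv2.circle(A,tuple(p.astype(int)),3,(0,0,255),-1)
cv2.imwrite("pics/b7z.png",A)
cv2.imwrite("pics/b7t.png",cv2.resize(cv2.imread("pics/b7_t.png")[90:215,25:215],None,fx=4.2,fy=4.2,interpolation=2))
E
```

```text
20.7333 [0.6569349  0.02968121 0.26269097] [1.79981197e+02 2.70495382e-03 8.59424264e+01] [-0.5673361   0.58749057  0.08220154] 0.00044252807135810213
[ -20.00041805 -141.30635122  259.690971  ]
```

View pics/b7z.png

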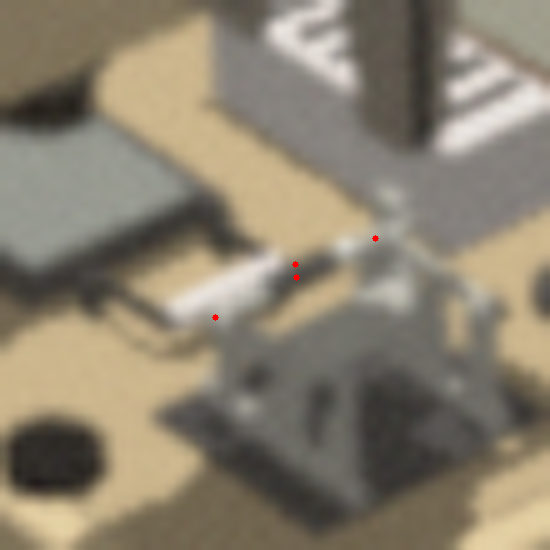

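View pics/b7t.png

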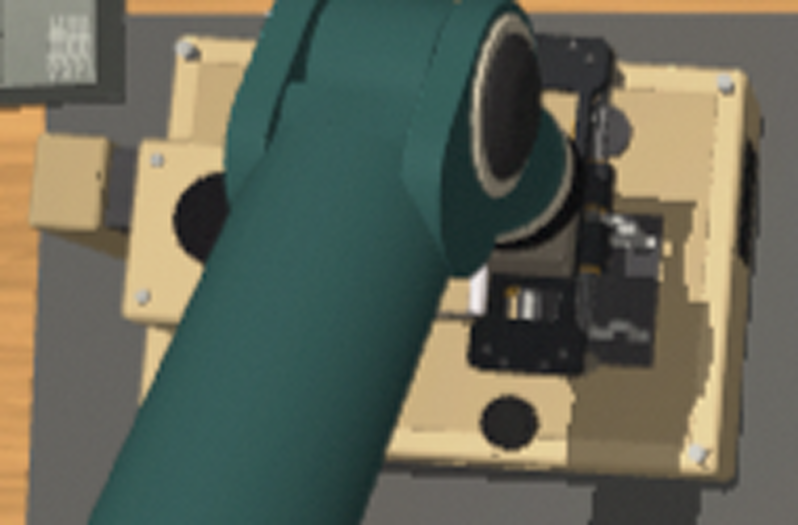

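The bar lies on the predicted closed line: the sleeve is at crop (315,268), and it stopped hard at the predicted height to within 1 mm. Now the lever.

```bash
python3 - <<'E'
from rd import *
b=cv2.imread("pics/side0.png");t=cv2.imread("pics/top0.png")
x0,y0=155,105
A=cv2.resize(b[y0:y0+45,x0:x0+50],None,fx=12,fy=12,interpolation=2)
for a,col in((0,(0,0,255)),(.25,(0,255,0)),(1.2,(255,0,0))):
    l=-.6+a;X=(-85,75+46*np.sin(l),112+46*np.cos(l));p=(proj("side",f(X))-[x0,y0])*12+5.5;cv2.circle(A,tuple(p.astype(int)),3,col,-1)
    print(a,X,proj("top",f(X)))
p=(proj("side",f((-85,75,112)))-[x0,y0])*12+5.5;cv2.circle(A,tuple(p.astype(int)),3,(255,0,255),-1)
cv2.imwrite("pics/l0.png",A)
W=cloud("side",np.load("side0.npy"));Wt=cloud("top",np.load("top0.npy"))
T=cv2.resize(t[150:195,75:130],None,fx=12,fy=12,interpolation=2)
for a,col in((0,(0,0,255)),(.25,(0,255,0))):
    l=-.6+a;X=(-85,75+46*np.sin(l),112+46*np.cos(l));p=(proj("top",f(X))-[75,150])*12+5.5;cv2.circle(T,tuple(p.astype(int)),3,col,-1)
cv2.imwrite("pics/l1.png",T)
# heights of things around lever/gate in reader frame, 10mm grid
for nm,WW in(("side",W),("top",Wt)):
  L=(WW-c)@Rm*1000
  print(nm)
  for X in range(-120,0,10):
    row=[]
    for Y in range(-60,140,10):
        m=(abs(L[...,0]-X)<5)&(abs(L[...,1]-Y)<5)&(L[...,2]<195)&(L[...,2]>80);row.append(int(np.median(L[m][:,2])-98) if m.sum()>1 else -9)
    print(X,row)
E
```

```text
0 (-85, np.float64(49.02644622382837), np.float64(149.9654382858452)) [104.297673   174.04559568]
0.25 (-85, np.float64(59.22670085704924), np.float64(155.21114479097943)) [100.00816666 173.5792563 ]
1.2 (-85, np.float64(100.97355377617163), np.float64(149.9654382858452)) [ 86.30812286 172.92858962]
side
-120 [13, 13, -9, -9, 0, 1, 2, -9, 1, 1, 3, 0, 2, 2, 0, 2, 3, 1, 3, -9]
-110 [12, 11, 5, 3, 2, 0, 0, 1, 0, 2, 0, 0, -2, 3, 0, 1, 1, 3, 0, 1]
-100 [-9, 4, 4, 1, 1, 1, 1, 1, 3, 4, 2, 1, 14, 9, 1, 2, 1, 2, 1, 3]
-90 [1, 2, 5, 2, 3, 1, 1, 0, 0, 3, -1, 56, 38, 19, 6, -9, 2, 0, 1, 0]
-80 [3, -1, 0, 1, 2, 1, 0, 1, 2, 2, 1, 0, 8, 6, -9, -9, -9, 0, 0, 3]
-70 [5, 2, 4, 0, 3, 2, 1, 0, 6, 6, 9, 2, 4, 10, -9, -9, 7, 6, 8, 0]
-60 [3, 0, 2, 0, 1, 0, 2, 0, 0, 5, 15, 14, 14, 11, 10, 12, -9, -9, 8, -9]
-50 [-9, 3, 5, 9, 7, 6, 10, 13, 9, 9, 14, 13, 11, 15, 15, 14, 12, -9, -9, -9]
-40 [-9, -9, 17, 23, 1, 1, -9, -9, -9, 14, 12, 45, 56, 49, 13, 14, 16, 13, -9, -9]
-30 [-9, -9, 16, 2, -2, -9, -9, 3, 4, 7, 13, 56, 19, 13, 14, 12, 15, 12, -9, -9]
-20 [-9, 0, 20, 10, -9, -9, 1, 4, 0, 11, 10, 41, 18, 13, 13, 1
[... 269 characters left out ...]
, 2, 1, 2, 0, 2, 2, 1, 2, 1, 0, 3]
-90 [0, 2, 1, 1, 1, 1, 1, 1, 1, 1, 1, 53, 2, 19, 12, 0, 2, 2, 1, 2]
-80 [1, 2, 1, 0, 0, 1, 1, 1, 1, 1, 1, 3, 2, 1, 21, 2, 0, 0, 0, 1]
-70 [3, 0, 0, 1, 1, 0, 0, 1, 1, 4, 7, 3, 0, -9, -9, -9, -9, -9, 0, 0]
-60 [1, 0, 1, 0, 1, 0, 0, 2, 2, 11, 11, 12, -9, -9, -9, -9, -9, -9, -9, -9]
-50 [2, 0, 2, 3, 2, 3, 16, 18, 3, 12, 14, 14, -9, -9, -9, -9, -9, -9, -9, -9]
-40 [4, 1, 4, 25, 2, 2, 0, 1, 1, 12, 14, 12, -9, -9, -9, -9, -9, -9, -9, -9]
-30 [2, 0, 1, 23, 2, 2, 1, 2, 2, 9, 12, 14, -9, -9, -9, -9, -9, -9, -9, -9]
-20 [3, 2, 4, 23, 2, 0, 1, 2, 1, 11, 15, 11, -9, -9, -9, -9, -9, -9, -9, -9]
-10 [1, 1, 16, 22, 3, 1, 1, 0, 2, 12, 13, 13, -9, -9, -9, -9, -9, -9, -9, -9]
```

View pics/l0.png

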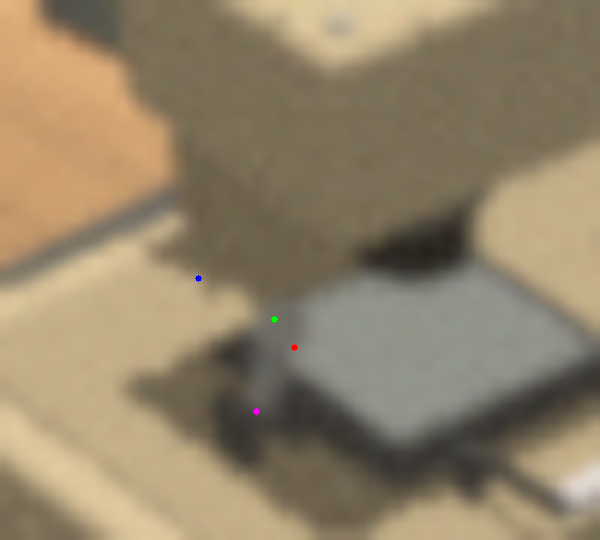

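View pics/l1.png

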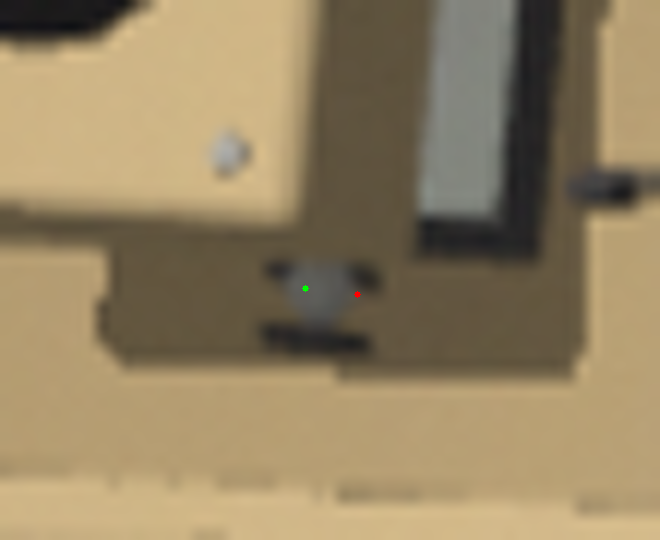

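The bail is seated. In l1 the knob is at crop (318,288), which puts the lever near 0.19 rad with the knob at reader (-85, 56.5, 154). I'll turn the jaws along the reader's y, go in front of the head, then lean the tool 40°.

play_rows(
  moves=[
    {"gripper": 1,"dp": [0,0,0],"rot": [0,0,-0.1208]},
    {"gripper": 1,"dp": [0,0,0],"rot": [0,0,-0.1208]},
    {"gripper": 1,"dp": [0,0,0],"rot": [0,0,-0.1208]},
    {"gripper": 1,"dp": [0,0,0],"rot": [0,0,-0.1208]},
    {"gripper": 1,"dp": [0,0,0],"rot": [0,0,-0.1208]},
    {"gripper": 1,"dp": [0,0,0],"rot": [0,0,-0.1208]},
    {"gripper": 1,"dp": [0,0,0],"rot": [0,0,-0.1208]},
    {"gripper": 1,"dp": [0,0,0],"rot": [0,0,-0.1208]},
    {"gripper": 1,"dp": [0,0,0],"rot": [0,0,-0.1208]},
    {"gripper": 1,"dp": [0,0,0],"rot": [0,0,-0.1208]},
    {"gripper": 1,"dp": [0,0,0],"rot": [0,0,-0.1208]},
    {"gripper": 1,"dp": [0,0,0],"rot": [0,0,-0.1208]},
    {"gripper": 1,"dp": [0,0,0],"rot": [0,0,-0.1208]},
    {"gripper": 1,"dp": [0,0,0],"rot": [0,0,0]},
    {"gripper": 1,"dp": [0,0,0],"rot": [0,0,0]},
  ],
)

```text
t: 21.98
eef_pos: [0.657, 0.0325, 0.2621]
eef_rot: [180.0, -0.0, 176.0]
ft_force: [-0.4, 0.1, -0.5]
finger_gap: 0.0006
```

play_rows(
  moves=[
    {"gripper": 1,"dp": [26,0,0],"rot": [0,0,0]},
    {"gripper": 1,"dp": [30,0,0],"rot": [0,0,0]},
    {"gripper": 1,"dp": [30,10,0],"rot": [0,0,0]},
    {"gripper": 1,"dp": [30,25,5],"rot": [0,0,0]},
    {"gripper": 1,"dp": [14,35,5],"rot": [0,0,0]},
    {"gripper": 1,"dp": [0,38,5],"rot": [0,0,0]},
    {"gripper": 1,"dp": [0,35,5],"rot": [0,0,0]},
    {"gripper": 1,"dp": [0,16,0],"rot": [0,0,0]},
    {"gripper": 1,"dp": [0,0,0],"rot": [0,0,0]},
    {"gripper": 1,"dp": [0,0,0],"rot": [0,0,0]},
  ],
)

```text
t: 22.82
eef_pos: [0.5378, 0.1999, 0.2422]
eef_rot: [-180.0, -0.0, 176.1]
ft_force: [-0.5, -1.3, -0.3]
finger_gap: 0.0001
```

```bash
python3 ab.py v1; python3 - <<'E'
from rd import *
s=r.state();print(inv(s["eef_pos"]),s["joint_positions"])
b=cv2.imread("pics/v1_s.png");A=cv2.resize(b[115:170,185:240],None,fx=10,fy=10,interpolation=2)
cv2.imwrite("pics/v1z.png",A)
E
```

```text
22.9167 [0.53833371 0.19752533 0.24250793] [-1.79949597e+02  1.33639517e-03  1.75934610e+02] [0.92459004 0.72845433 1.0659562 ] 0.0005300121462308579
[-149.74292866   18.0823925   239.50792797] [-31.58988365  18.76631999  10.02097934 102.90119604  -3.70382481
  58.67344161  65.77174936]
```

View pics/v1_s.png

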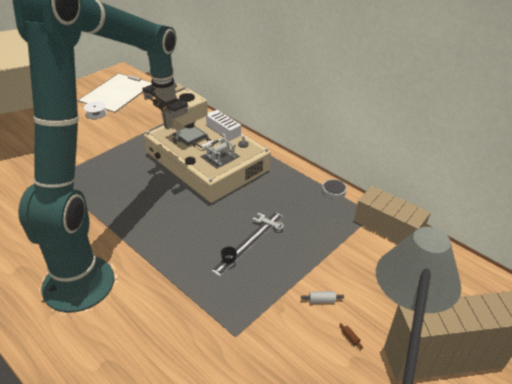

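View pics/v1z.png

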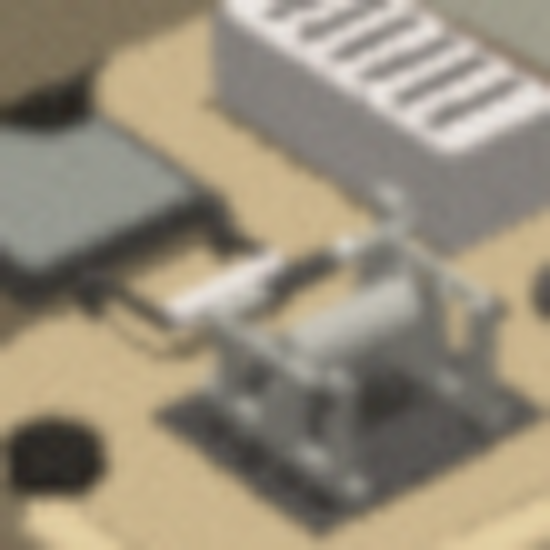

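The bail frame lies level over the seated roller: arms at crop (290,350) and (450,270), sleeve at (310,270). Everything else is undisturbed. Now the lean.

play_rows(
  moves=[
    {"gripper": 1,"dp": [0,0,0],"rot": [0,-0.1163,0]},
    {"gripper": 1,"dp": [0,0,0],"rot": [0,-0.1163,0]},
    {"gripper": 1,"dp": [0,0,0],"rot": [0,-0.1163,0]},
    {"gripper": 1,"dp": [0,0,0],"rot": [0,-0.1163,0]},
    {"gripper": 1,"dp": [0,0,0],"rot": [0,-0.1163,0]},
    {"gripper": 1,"dp": [0,0,0],"rot": [0,-0.1163,0]},
    {"gripper": 1,"dp": [0,0,0],"rot": [0,0,0]},
    {"gripper": 1,"dp": [0,0,0],"rot": [0,0,0]},
  ],
)

```text
t: 23.58
eef_pos: [0.5397, 0.193, 0.2423]
eef_rot: [-179.0, 33.6, 175.9]
ft_force: [-0.4, -0.0, -0.6]
finger_gap: 0.0004
```

```bash
python3 - <<'E'
from rd import *
from scipy.spatial.transform import Rotation as Ro
s=r.state();Q=Rm.T@Ro.from_euler("xyz",s["eef_rot"],degrees=True).as_matrix();p=inv(s["eef_pos"])
print(p,Q.round(3),s["joint_positions"]);print("to go tool",Q.T@(np.array([-92,18,162.5])-p))
E
```

```text
[-148.04600366   13.70767188  239.33211989] [[-0.833  0.013  0.554]
 [ 0.003  1.    -0.019]
 [-0.554 -0.014 -0.833]] [-51.89396255   7.91384118  19.19491901 125.35161436  43.28714458
  26.77069362  16.40810434]
to go tool [-4.11177613  6.14342877 94.91103642]
```

play_rows(
  moves=[
    {"gripper": 1,"dp": [0,2,10],"rot": [0,0,0]},
    {"gripper": 1,"dp": [0,2,15],"rot": [0,0,0]},
    {"gripper": 1,"dp": [0,1,15],"rot": [0,0,0]},
    {"gripper": 1,"dp": [0,0,0],"rot": [0,-0.03,0]},
    {"gripper": 1,"dp": [0,0,0],"rot": [0,-0.03,0]},
    {"gripper": 1,"dp": [0,0,0],"rot": [0,-0.03,0]},
    {"gripper": 1,"dp": [0,0,0],"rot": [0,0,0]},
    {"gripper": 1,"dp": [0,0,0],"rot": [0,0,0]},
  ],
)

```text
t: 24.25
eef_pos: [0.5634, 0.1963, 0.2088]
eef_rot: [-178.9, 38.8, 176.0]
ft_force: [0.2, 0.7, -0.1]
finger_gap: 0.0002
```

```bash
cat > st.py <<'E'
from rd import *
from scipy.spatial.transform import Rotation as Ro
import sys
tg=np.array(eval(sys.argv[1]),float)
s=r.state();Q=Rm.T@Ro.from_euler("xyz",s["eef_rot"],degrees=True).as_matrix();p=inv(s["eef_pos"])
print(p,"tip",p+Q[:,2]*19,"\n",Q.round(3),s["joint_positions"].round(1));print("to go tool",Q.T@(tg-p))
E
python3 st.py "(-92,18,162.5)"; python3 ab.py v2
```

```text
[-124.66562867   18.51901623  205.75542847] tip [-112.75355572   18.13281713  190.9583555 ] 
 [[-0.779  0.013  0.627]
 [ 0.001  1.    -0.02 ]
 [-0.627 -0.015 -0.779]] [-59.7  14.   28.4 127.9  64.1  19.   -6.3]
to go tool [ 1.68009605  0.58094349 54.1773435 ]
24.35 [0.56355659 0.19646916 0.2093245 ] [-178.97885723   38.88082652  175.95867648] [ 0.43720721 -0.01135517  0.64268404] 0.0005288536004086137
```

View pics/v2.png

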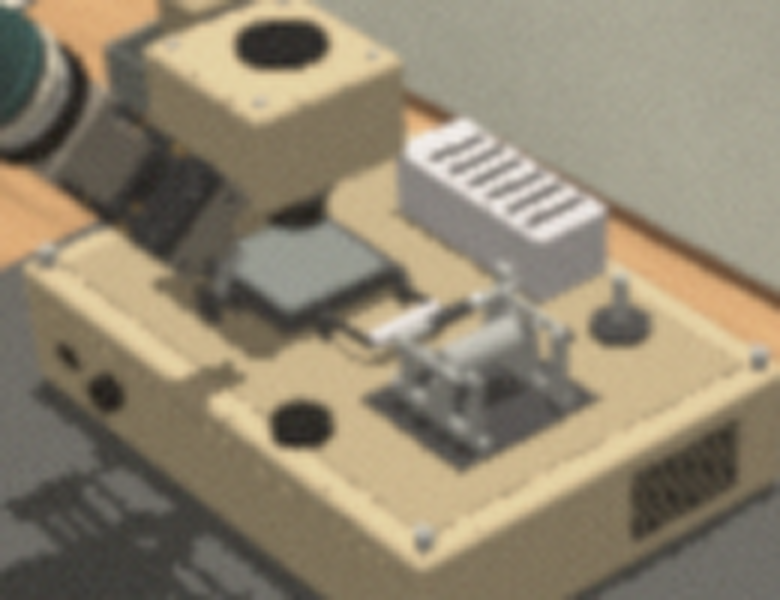

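play_rows(
  moves=[
    {"gripper": 1,"dp": [0,0,7],"rot": [0,0,0]},
    {"gripper": 1,"dp": [0,0,7],"rot": [0,0,0]},
    {"gripper": 1,"dp": [0,0,7],"rot": [0,0,0]},
    {"gripper": 1,"dp": [0,0,7],"rot": [0,0,0]},
    {"gripper": 1,"dp": [0,0,0],"rot": [0,0,0]},
  ],
)

```text
t: 24.77
eef_pos: [0.5806, 0.1941, 0.1859]
eef_rot: [-178.8, 38.8, 176.1]
ft_force: [-0.9, 0.4, -0.4]
finger_gap: 0.0007
```

```bash
python3 st.py "(-92,18,162.5)"
```

```text
[-107.34629107   17.57504465  182.91738169] tip [-95.43268034  17.1746024  168.12192545] 
 [[-0.779  0.013  0.627]
 [ 0.     1.    -0.021]
 [-0.627 -0.016 -0.779]] [-59.5  18.4  30.6 127.1  69.   14.8 -11.6]
to go tool [ 0.85232221  0.96282129 25.51284449]
```

play_rows(
  moves=[
    {"gripper": 1,"dp": [0,0,0],"rot": [0,0.03,0]},
    {"gripper": 1,"dp": [0,0,0],"rot": [0,0.03,0]},
    {"gripper": 1,"dp": [0,0,6],"rot": [0,0,0]},
    {"gripper": 1,"dp": [0,0,6],"rot": [0,0,0]},
    {"gripper": 1,"dp": [0,0,0],"rot": [0,0,0]},
  ],
)

```text
t: 25.18
eef_pos: [0.5872, 0.1932, 0.1762]
eef_rot: [-178.9, 35.4, 176.0]
ft_force: [-0.3, -0.1, -0.6]
finger_gap: 0.0002
```

```bash
python3 st.py "(-92,18,162.5)"
```

```text
[-100.73640377   17.10959738  173.15983149] tip [-89.72489393  16.71349979 157.68114428] 
 [[-0.815  0.013  0.58 ]
 [ 0.002  1.    -0.021]
 [-0.58  -0.016 -0.815]] [-52.2  19.2  24.2 124.5  55.8  15.6   2.9]
to go tool [-0.9375406  1.1784542 13.7288688]
```

play_rows(
  moves=[
    {"gripper": 1,"dp": [0,0,6],"rot": [0,0,0]},
    {"gripper": 1,"dp": [0,0,6],"rot": [0,0,0]},
    {"gripper": 1,"dp": [0,0,0],"rot": [0,0,0]},
  ],
)

```text
t: 25.43
eef_pos: [0.5938, 0.1933, 0.1664]
eef_rot: [-178.9, 35.4, 176.1]
ft_force: [-0.0, 0.1, -0.0]
finger_gap: 0.0007
```

```bash
python3 st.py "(-92,60,162.5)"; python3 ab.py v3;python3 - <<'E'
import cv2
b=cv2.imread("pics/v3_s.png");cv2.imwrite("pics/v3z.png",cv2.resize(b[95:150,150:210],None,fx=10,fy=10,interpolation=2))
E
```

```text
[-94.07031281  17.65972703 163.39129474] tip [-83.06506585  17.27687645 147.90782081] 
 [[-0.815  0.012  0.579]
 [ 0.001  1.    -0.02 ]
 [-0.579 -0.016 -0.815]] [-52.3  20.9  25.  124.1  57.   14.    1.6]
to go tool [-1.14811424 42.37111299  1.07234971]
25.5333 [0.59375827 0.19356266 0.16712635] [-178.91975362   35.42649811  176.03668904] [-0.1908046   0.6602764  -0.06296923] 8.296885431145816e-05
```

View pics/v3z.png

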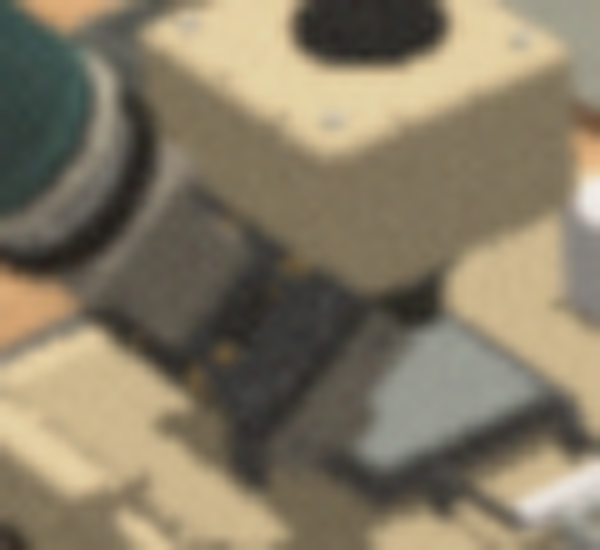

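play_rows(
  moves=[
    {"gripper": 1,"dp": [0,4,4],"rot": [0,0,0]},
    {"gripper": 1,"dp": [0,4,0],"rot": [0,0,0]},
    {"gripper": 1,"dp": [0,4,0],"rot": [0,0,0]},
    {"gripper": 1,"dp": [0,4,0],"rot": [0,0,0]},
    {"gripper": 1,"dp": [0,4,0],"rot": [0,0,0]},
    {"gripper": 1,"dp": [0,0,0],"rot": [0,0,0]},
  ],
)

```text
t: 26.03
eef_pos: [0.5982, 0.2122, 0.1645]
eef_rot: [-178.9, 35.5, 175.9]
ft_force: [-1.7, -3.3, 2.6]
finger_gap: 0.0008
```

play_rows(
  moves=[
    {"gripper": 1,"dp": [0,4,0],"rot": [0,0,0]},
    {"gripper": 1,"dp": [0,4,0],"rot": [0,0,0]},
    {"gripper": 1,"dp": [0,4,0],"rot": [0,0,0]},
    {"gripper": 1,"dp": [0,4,0],"rot": [0,0,0]},
    {"gripper": 1,"dp": [0,0,0],"rot": [0,0,0]},
  ],
)

```text
t: 26.45
eef_pos: [0.5994, 0.2306, 0.1642]
eef_rot: [-179.1, 35.5, 176.0]
ft_force: [0.7, -2.0, 1.4]
finger_gap: 0.0003
```

```bash
python3 st.py "(-92,75,160)"
```

```text
[-91.06496955  55.21194097 161.15202883] tip [-80.03938126  54.88834049 145.68168024] 
 [[-0.814  0.011  0.58 ]
 [ 0.001  1.    -0.017]
 [-0.58  -0.013 -0.814]] [-53.6  22.8  22.9 121.2  54.7  16.3   1. ]
to go tool [ 1.45431298 19.79015654  0.05840008]
```

Contact is at about 3 N and the lever is moving. I'll carry on to the stop.

play_rows(
  moves=[
    {"gripper": 1,"dp": [0,4,0],"rot": [0,0,0]},
    {"gripper": 1,"dp": [0,4,0],"rot": [0,0,0]},
    {"gripper": 1,"dp": [0,4,0],"rot": [0,0,0]},
    {"gripper": 1,"dp": [0,3,0],"rot": [0,0,0]},
    {"gripper": 1,"dp": [0,0,0],"rot": [0,0,0]},
  ],
)

```text
t: 26.87
eef_pos: [0.6, 0.2451, 0.1632]
eef_rot: [-179.0, 35.4, 176.1]
ft_force: [0.5, -0.5, -0.1]
finger_gap: 0.0005
```

play_rows(
  moves=[
    {"gripper": 1,"dp": [0,2,0],"rot": [0,0,0]},
    {"gripper": 1,"dp": [0,2,0],"rot": [0,0,0]},
    {"gripper": 1,"dp": [0,0,0],"rot": [0,0,0]},
  ],
)

```text
t: 27.12
eef_pos: [0.6003, 0.2481, 0.1631]
eef_rot: [-178.9, 35.4, 176.0]
ft_force: [-0.2, -2.4, -2.2]
finger_gap: 0.0003
```

```bash
python3 st.py "(-92,75,160)"
```

```text
[-91.39919657  72.7256593  160.08225003] tip [-80.3944758   72.35597673 144.59808213] 
 [[-0.815  0.012  0.579]
 [ 0.001  1.    -0.019]
 [-0.579 -0.015 -0.815]] [-54.2  23.6  21.9 119.7  53.4  17.8   1. ]
to go tool [ 0.54047216  2.2677053  -0.32520447]
```

play_rows(
  moves=[
    {"gripper": 1,"dp": [0,2,0],"rot": [0,0,0]},
    {"gripper": 1,"dp": [0,1,0],"rot": [0,0,0]},
    {"gripper": 1,"dp": [0,0,0],"rot": [0,0,0]},
  ],
)

```text
t: 27.37
eef_pos: [0.6007, 0.251, 0.1633]
eef_rot: [-179.0, 35.4, 176.0]
ft_force: [-0.4, -2.6, -1.8]
finger_gap: 0.0005
```

play_rows(
  moves=[
    {"gripper": 1,"dp": [0,2,0],"rot": [0,0,0]},
    {"gripper": 1,"dp": [0,0,0],"rot": [0,0,0]},
  ],
)

```text
t: 27.53
eef_pos: [0.601, 0.2531, 0.1634]
eef_rot: [-179.0, 35.4, 176.0]
ft_force: [-0.0, -3.3, -2.0]
finger_gap: 0.0005
```

play_rows(
  moves=[
    {"gripper": 1,"dp": [0,2,0],"rot": [0,0,0]},
    {"gripper": 1,"dp": [0,0,0],"rot": [0,0,0]},
  ],
)

```text
t: 27.7
eef_pos: [0.6013, 0.2544, 0.1634]
eef_rot: [-178.9, 35.4, 175.9]
ft_force: [-0.3, -3.7, -1.8]
finger_gap: 0.0006
```

```bash
python3 st.py "(-92,75,160)"
```

```text
[-90.84143604  79.15314772 160.44147449] tip [-79.82604844  78.76592008 144.96532217] 
 [[-0.815  0.014  0.58 ]
 [ 0.002  1.    -0.02 ]
 [-0.58  -0.015 -0.815]] [-54.4  23.9  21.5 119.1  52.9  18.4   1. ]
to go tool [ 1.19091439 -4.16122542 -0.2274469 ]
```

play_rows(
  moves=[
    {"gripper": 1,"dp": [0,2,0],"rot": [0,0,0]},
    {"gripper": 1,"dp": [0,1,0],"rot": [0,0,0]},
    {"gripper": 1,"dp": [0,0,0],"rot": [0,0,0]},
  ],
)

```text
t: 27.95
eef_pos: [0.6014, 0.2547, 0.1632]
eef_rot: [-178.7, 35.4, 175.9]
ft_force: [-3.8, -8.2, 1.5]
finger_gap: 0.0004
```

play_rows(
  moves=[
    {"gripper": 1,"dp": [0,2,0],"rot": [0,0,0]},
    {"gripper": 1,"dp": [0,0,0],"rot": [0,0,0]},
  ],
)

```text
t: 28.12
eef_pos: [0.6014, 0.255, 0.1631]
eef_rot: [-178.5, 35.4, 175.8]
ft_force: [-5.3, -12.4, 4.8]
finger_gap: 0.0007
```

```bash
python3 st.py "(-92,75,160)"; python3 ab.py v4;python3 - <<'E'
import cv2,numpy as np
b=cv2.imread("pics/v4_s.png");t=cv2.imread("pics/v4_t.png");cv2.imwrite("pics/v4z.png",np.hstack([cv2.resize(b[95:150,145:185],None,fx=10,fy=10,interpolation=2),cv2.resize(t[150:205,70:110],None,fx=10,fy=10,interpolation=2)]))
E
```

```text
[-90.68749675  79.68042598 160.13430205] tip [-79.68520751  79.13961805 144.65343779] 
 [[-0.815  0.02   0.579]
 [ 0.004  1.    -0.028]
 [-0.579 -0.021 -0.815]] [-54.5  24.1  21.4 118.9  52.6  19.    1. ]
to go tool [ 1.12692103 -4.70206936 -0.51737985]
28.2167 [0.60142979 0.25496502 0.16315052] [-178.56525229   35.40840301  175.79186591] [ -6.28882353 -11.00943504   4.3495201 ] 0.0005935434793911744
```

View pics/v4z.png

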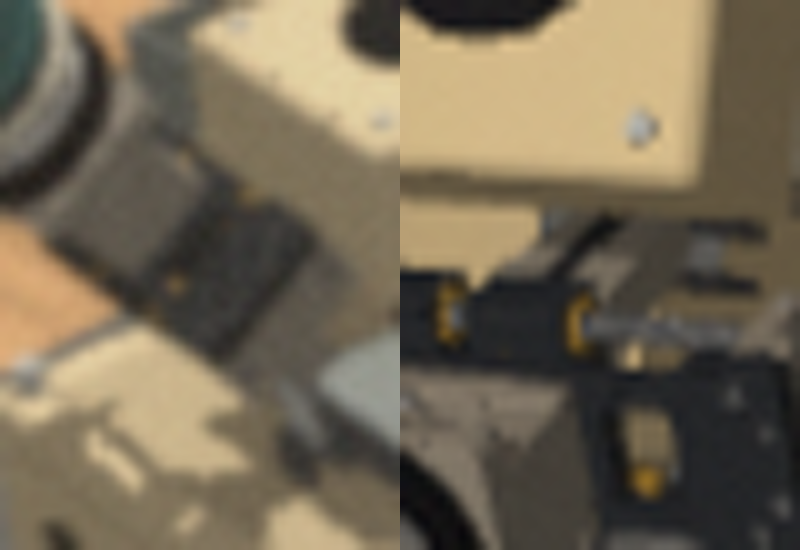

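It's a hard stop: 12 N and no further motion. The knob peeks out left of the fingers at top px (84.5,171.5), and the prediction at 1.2 rad is (86.3,172.9). Now back off and retreat along the tool axis.

play_rows(
  moves=[
    {"gripper": 1,"dp": [0,-8,0],"rot": [0,0,0]},
    {"gripper": 1,"dp": [0,-8,0],"rot": [0,0,0]},
    {"gripper": 1,"dp": [0,-4,-8],"rot": [0,0,0]},
    {"gripper": 1,"dp": [0,0,-15],"rot": [0,0,0]},
    {"gripper": 1,"dp": [0,0,-15],"rot": [0,0,0]},
    {"gripper": 1,"dp": [0,0,-15],"rot": [0,0,0]},
    {"gripper": 1,"dp": [0,0,-15],"rot": [0,0,0]},
    {"gripper": 1,"dp": [0,0,-15],"rot": [0,0,0]},
    {"gripper": 1,"dp": [0,0,0],"rot": [0,0,0]},
    {"gripper": 1,"dp": [0,0,0],"rot": [0,0,0]},
  ],
)

```text
t: 29.05
eef_pos: [0.5523, 0.2465, 0.2329]
eef_rot: [-179.2, 35.6, 176.0]
ft_force: [0.8, 0.1, -0.1]
finger_gap: 0.0006
```

```bash
python3 st.py "(-92,75,160)"; python3 ab.py v5
```

```text
[-139.13239004   67.87763145  229.85356566] tip [-128.08527113   67.59785243  214.39772898] 
 [[-0.814  0.01   0.581]
 [ 0.002  1.    -0.015]
 [-0.582 -0.011 -0.813]] [-55.3  12.6  18.  122.2  48.3  27.3   6.9]
to go tool [ 2.29141667  8.35736881 84.12261739]
29.15 [0.55230104 0.24526941 0.23133511] [-179.03667083   35.4661579   175.97934522] [ 0.26514614 -0.31637146 -0.05449627] 0.0005278705757026967
```

View pics/v5_t.png

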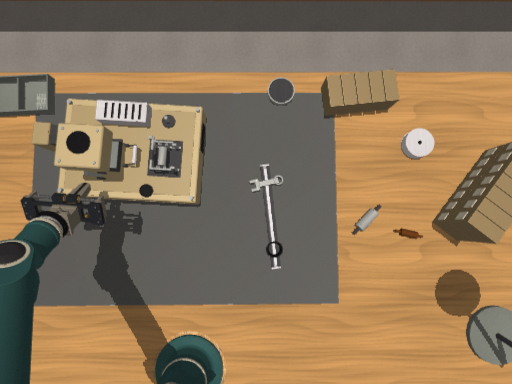

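View pics/v5.png

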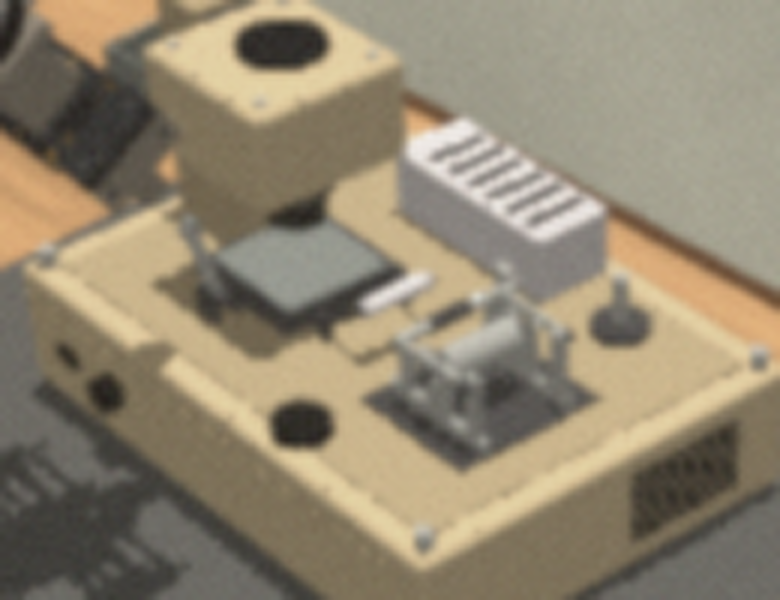

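```bash
python3 - <<'E'
from rd import *
a,d=r.grab_frame("top")
L=(cloud("top",d)-c)@Rm*1000
for X in(-55,-50,-30,-20,-10,10,15):
    m=(abs(L[...,0]-X)<4)&(abs(L[...,1]+80)<5)&(L[...,2]>120)&(L[...,2]<200);print("bar x",X,m.sum(),np.median(L[m],0).round(1) if m.any() else None)
m=(abs(L[...,0]+20)<20)&(abs(L[...,1]+110)<4)&(L[...,2]>120);print("roller top",np.median(L[m],0))
t0=cv2.imread("pics/top0.png");df=cv2.absdiff(t0,a).max(-1)
for nm,(x0,x1,y0,y1) in dict(spanner=(245,290,172,200),hood=(262,288,238,262),cap=(138,155,182,199)).items():print(nm,(df[y0:y1,x0:x1]>40).sum())
cv2.imwrite("pics/e.png",np.hstack([cv2.resize(a[130:180,140:195],None,fx=7,fy=7,interpolation=2),cv2.resize(a[155:205,235:295],None,fx=6.6,fy=7,interpolation=2)]))
E
```

```text
bar x -55 7 [-53.9 -81.5 149. ]
bar x -50 9 [-50.8 -81.5 148.9]
bar x -30 10 [-30.2 -79.7 153.7]
bar x -20 7 [-20.8 -81.4 151.2]
bar x -10 9 [-10.  -80.5 152.4]
bar x 10 13 [ 11.6 -82.2 147.8]
bar x 15 16 [ 12.8 -82.4 148.3]
roller top [ -21.79945313 -110.6491502   149.95671304]
spanner 0
hood 0
cap 0
```

View pics/e.png

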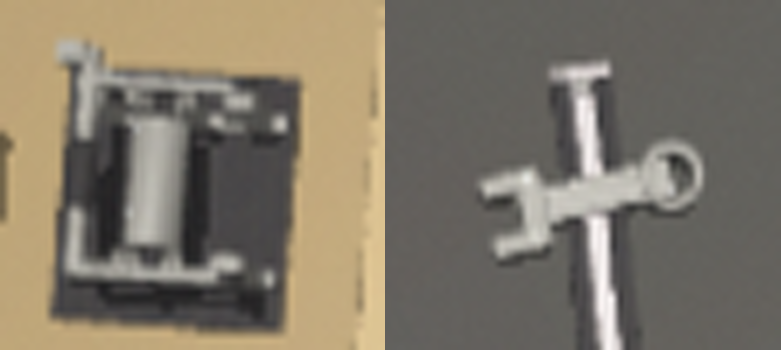

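```bash
python3 -c "
from plant import r
print(r.close_job(), r.state()['t'])"
```

```text
the job is handed in; nothing more can be done
the job is handed in; nothing more can be done
```

The job is done as asked and handed in after about 29 s of the 72 s allowed; the hand-in gave no verdict.

- **Roller:** I took the smaller chrome roller off the strip and lowered it into both slots. I kept hold of it until the bottom pushed back with 6–9 N at the expected height. The last depth check puts its top at 150 mm above the reader's underside, as expected.
- **Bail:** I swung it over and pressed it down to a hard stop at about 20 N. The last check reads the sleeve's top at 151–154 mm, against 153.5 mm expected when closed. I felt no distinct snap of 5–10 N. That it is under the catch rests on its height, the hard stop, and the bar staying level after I let go.
- **Lever:** I pushed it with the tool leaning about 35° until it met its stop at about 12 N. The knob then appeared where it should be at 1.2 rad, in the side view.
- **Spanner, hood and cap:** the top image shows no change at any of the three.

**Not as planned:**
- The first touch on the bail gave a brief wrist force of about 48 N, under the 120 N limit; it was the closed fingers that pushed, not the gripper's body.
- The sideways push on the bail then jammed on friction, so I finished it from above.
- The 40° lean I asked for was only partly reached, so I worked at 35°.

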